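Clear the disc box lid and hold its sprung cover at the set pointer

TASK

The stay on this blue grinding-disc box has to be locked at the red pointer. First clear the shut lid: stack the two tins standing on it squarely on the third tin, the one on the bench, as one neat column of three (either of the two may go on first). Then take the lid by its black handle bar, lift it against its spring until the yellow index on the lid's side points at the tip of the red pointer on the quadrant, and finish there, still holding the lid steady by the handle for a workmate to tighten the wing nut; leave the red pointer, the oil bottle, the tape measure and the folding hex keys undisturbed.

Things in the scene. Friction and masses are not known exactly. Their poses are not given: they have to be found in the camera images.
- disc_box: Blue sheet-steel box, 180 mm deep (x) by 220 mm wide (y), fixed to the bench. Origin: centre of its underside; -x is the front (handle side), +x the hinge side, z up. Hinge line along y at x = +92, z = 85 mm. The shut lid's flat top is 91 mm above the bench, x -96 to +88, y -117 to +117 mm. The steel quadrant stands on the left in the plane y = +126 mm.
- lid_angle (a joint): Angle of the blue lid in rad: 0 shut, growing as its front edge rises, stop at 1.15. A torsion spring and its weight pull it shut from any angle: about 5 to 9 N at the handle bar, along its arc, holds it, growing as it opens; let go, it snaps shut.
- lid: The blue sprung lid. Origin: on its hinge line, in the middle of the box's width, 85 mm above the bench; axes those of disc_box when shut (-x to the front edge, y along the hinge), turning with the lid about y.
- handle_bar (a point): Bow handle on the lid's front edge: a round black bar, 12 mm diameter, 104 mm long, parallel to the hinge, on two posts 60 mm either side of its middle that lean down and back to the lid. The point is the middle of the bar. Shut: 202 mm in front of the hinge line and 40 mm above it (34 mm above the lid top, 14 mm ahead of its edge). Turns with the lid; axes as disc_box when shut.
- lid_index (a point): Outer end of the yellow index bar on the lid's stud, in the plane of the quadrant, 150 mm from the hinge line (level with it when shut); it turns with the lid.
- set_pointer (a joint): Setting of the red pointer on the quadrant, rad, on the same scale as joint lid_angle: the lid's index is at the pointer when both values are equal. Held by friction, set between 0.5 and 0.9; not to be moved.
- pointer_tip (a point): Tip of the red pointer, a block 20 x 12 x 14 mm clamped on the outer edge of the steel quadrant (plate concentric with the hinge, radius 150 mm, 3 mm thick, reaching 220 mm above the bench, 5-degree graduations; with the pointer 235 mm). The tip is 150 mm from the hinge line and coincides with lid_index when the lid is at the mark.
- tin_green: Shut flat metal tin, 60 (x) x 86 (y) x 34 (z) mm, about 0.2 kg, green band round a pale label on its top; stands on the lid. Origin: centre of its underside. Flat top and bottom.
- tin_orange: The same tin with an orange band, 60 x 86 x 34 mm; stands on the lid beside the green one, its long side roughly along the hinge as well. Origin: centre of its underside.
- tin_grey: The same tin with a grey band, 60 x 86 x 34 mm; stands on the bench to the right of the box and is the foot of the column. Origin: centre of its underside.
- oil_bottle: Dark squeeze bottle with a red nozzle, 56 mm across, 166 mm high, standing on the bench; bystander. Origin: centre of its underside.
- tape_measure: Yellow and black tape measure, 72 x 86 x 36 mm, lying on the bench; bystander. Origin: centre of its underside.
- hex_key_set: Folding hex key set with red handle, 22 x 100 x 26 mm, lying on the bench between column and bottle; bystander. Origin: centre of its underside.

How it is judged:
By the outcome, as a careful person would: the job done as asked, in the order asked, and still so for the second after the job is handed in, while the arm keeps its last pose, push and grip.
It also fails if it takes over 58 s, if anything falls off the work surface, if the arm or the gripper's body presses on something with over 40 N, if the wrist force passes 120 N, or if a joint passes its speed limit or range.

ROBOT

A 6-joint arm with a two-finger parallel gripper is mounted at the origin on the work surface; the furniture and walls round the work are solid. World frame = base frame: x ahead of the robot, y to its left, z up, the work surface at z = 0. Lengths are in m, angles in rad, forces in N, time in s.
With the tool pointing down it reaches from about 0.3 to 0.775 m from the base axis. Payload 14.6 kg.
Tool frame: the origin (TCP) lies on the centre line of the jaws, within the pads' length; the fingertips stand ctrl.tcp_to_tips ahead of it and the grasp point (between the pads) lies 2 mm behind it (ctrl.tcp_to_tips is the distance from the TCP to the fingertips, in m); z points along the fingers, y is the line along which they close (so a half turn about z gives the same grasp; the last joint's range is limited). The gripper opens to 94 mm and grips with 3 to 60 N. Pads are 16 mm wide; open, the fingers measure 119 mm over their backs; the gripper's body (75 mm by 177 mm) begins 78 mm behind the grasp point.
Start: joints at [1.168, 0.3, 1.521, -0, 1.321, -0.067], TCP at [0.181, 0.519, 0.222] pointing down, gripper open.
Joint ranges: [-3.03, 3.03], [-0.79, 2.21], [0.23, 2.52], [-1.04, 4.18], [0, 3.07], [-2.55, 2.55]. Speed limits (rad/s): [2.22, 2.22, 2.57, 3.14, 3.14, 3.14].

INTERFACE

Orientations are given as [roll, pitch, yaw] about the fixed x, y, z axes, in that order (R = Rz(yaw) Ry(pitch) Rx(roll)).
In Python, from station import telemetry, viewer, hand_in, ctrl gives the robot as it stands.
- The arm moves only by the tool step_arm, never from a script. Its argument "plan" is a list of rows, each an object of numbers: "dx", "dy", "dz": the shift along the tool's x, y, z scaled (see below); "rx", "ry", "rz": the turn, a rotation vector about the tool's x, y, z scaled (see below); "claw": the closure, from 0 (fully open) to 1 (shut). In form: [{"dx": .., "dy": .., "dz": .., "rx": .., "ry": .., "rz": .., "claw": ..}, ...]. A call has 1 to 10 rows; each row shifts and turns the commanded pose from where the row before left it, along the tool's axes as they then stand; what a row does not reach is not made up. The controller multiplies each number of a shift by 0.1 m and each number of a turn by 90 degrees. A row lasts 1/10 s, in which the tool goes at most 50 mm and 8.59 degrees, less where a joint would pass 70% of its speed; a pose out of reach is approached as far as the arm can. A call with a number of a shift or a turn outside -1 to 1 is refused whole. A call with a gripper value outside its range is refused whole. The fingers move at their own pace and stop on an object; "grip_force" is the grip in N (left out, the last holds). Time passes only in rows, so rows that do not move let the fingers close. It gives the time, the measured TCP pose, the force, the opening and the grip force at its end, in the units of the state.
- telemetry.get_obs(): the state, without advancing time (a new reading comes with each control period).
- viewer.camera(name): name is "scene" or "top" or "wrist"; returns a dict with "img" (420x560x3 uint8, red, green, blue), "z_map" (420x560 float32, m along the optical axis (not along the pixel's ray), 0 where there is no reading), "fx", "fy", "cx", "cy" (pixels), "R" (3x3) and "t" (3): a world point X has camera coordinates R X + t; the wrist camera has in their place "tool_from_camera" (4x4, takes a point from camera to tool coordinates, whose origin is the TCP and whose axes are the flange's). Camera axes: x right, y down, z forward; pixel columns grow to the right and rows downward; lengths in m; the calibration is good to about 2 mm. A picture is of the moment at which its call begins: read the wrist's pose just before it.
- hand_in(): hands the job in; it is judged then, once.
Trained networks look in a picture, given as the dict that the camera call returned (one of the last four; its "shot" number tells which), for a name from the list of things; names that differ only in an ending like _2 or _b are one class to them, and where a whole thing is asked for, a point or a joint stands for the part that bears it (a point fixed in the world has none). Each returns a list of dicts, best first, with "score" (0 to 1); they miss things now and then, are a little off and sometimes report something else, mostly with a low value. They report only what shows in the picture. A call takes as long as a camera call.
- viewer.recognise(target, picture): "rect" ([left, top, right, bottom] in pixels, round what is visible of it).
The state is a dict: "time_s": time; "qpos": joint angles; "joint_vel": joint speeds; "tau": joint torques, N m; "ee_pos": TCP position; "eef_rot": TCP orientation; "force": force on the tool from outside, world axes, zero at the start; "moment": the same for the moment, N m; "grip_width": finger opening in m; "grip_force": force on a finger pad.
Only numpy, scipy, OpenCV 4.12 (cv2) and the standard library are available. Lean on these libraries where they do the work, as an engineer would, in place of code of your own. Each camera call takes 0.05 s, during which the arm holds its last target. There are 200 camera calls.

## Working session

There is one attempt and no reset: what is moved stays moved. The work goes in short steps, Python scripts to look and compute and a tool call to move; the robot and the scene stay as the last step left them, time stands still between calls to the robot, and variables do not carry over. Pictures are saved under pics/ and viewed, at most 10 in all, crops included, and the job is handed in when it is done.

Besides the shell and the picture viewer there is one more tool, called after "Emit:" by a JSON object that holds its "method" and its "body", one argument or row to a line. step_arm: Moves the arm, as the interface text tells. Shifts and turns lie within -1 to 1; 1 stands for 0.1 m of shift or 90 degrees of turn. Its arguments: {"type":"object","properties":{"plan":{"type":"array"},"grip_force":{"type":"number"}},"required":["plan"]}

```bash
mkdir -p pics; ls; cat > h.py <<'E'
from station import telemetry, viewer, hand_in, ctrl
import numpy as np, cv2
from scipy.spatial.transform import Rotation as Ro
def cloud(c, T=None):
    z=c["z_map"]; v,u=np.mgrid[:z.shape[0],:z.shape[1]]
    P=np.stack([(u-c["cx"])/c["fx"]*z,(v-c["cy"])/c["fy"]*z,z],-1)
    W=(P-np.asarray(c["t"]))@np.asarray(c["R"])  # R^T(P-t)
    W[z==0]=np.nan
    return W
def save(c,n): cv2.imwrite(f"pics/{n}.png",c["img"][:,:,::-1])
E
python3 - <<'E'
from h import *
print(telemetry.get_obs(), ctrl.tcp_to_tips)
for n in("top","scene"):
    c=viewer.camera(n); save(c,n+"0"); W=cloud(c)
    np.savez(n+"0.npz",img=c["img"],W=W)
    for t in["disc_box","lid","handle_bar","lid_index","pointer_tip","tin_green","tin_orange","tin_grey","oil_bottle","tape_measure","hex_key_set"]:
        r=viewer.recognise(t,c)[:1]
        for q in r:
            a=[int(x) for x in q["rect"]]; w=W[a[1]:a[3]+1,a[0]:a[2]+1].reshape(-1,3)
            print(n,t,round(q["score"],2),a,np.round(np.nanmedian(w,0),3))
E
```

```text
pics
{'time_s': 0.0, 'qpos': array([ 1.16837931e+00,  3.00515004e-01,  1.52153567e+00,  1.76803578e-06,
        1.32071647e+00, -6.66018448e-02]), 'joint_vel': array([ 0.00165225, -0.00029528, -0.00078772, -0.00150534, -0.00013817,
        0.00133574]), 'tau': array([-2.26878648e-03, -5.31816351e+01, -3.52730978e+01,  7.06924126e-02,
        2.46304966e-02, -4.87463228e-05]), 'ee_pos': array([0.18115973, 0.5190655 , 0.22188145]), 'eef_rot': array([-3.14042089e+00, -7.98736866e-05,  2.80577699e+00]), 'force': array([-0.40384047, -0.7118195 , -0.03554217]), 'moment': array([-0.07628638, -0.00609507,  0.06620074]), 'grip_force': 0.0, 'grip_width': 0.09373562183972889} 0.017
top disc_box 0.88 [199, 138, 306, 233] [0.551 0.126 0.09 ]
top lid 0.91 [208, 146, 310, 234] [0.539 0.107 0.09 ]
top handle_bar 0.59 [208, 146, 309, 233] [0.539 0.109 0.091]
top lid_index 0.76 [208, 146, 306, 230] [0.543 0.113 0.091]
top pointer_tip 0.5 [200, 164, 207, 172] [0.579 0.237 0.217]
top tin_green 0.81 [263, 180, 297, 209] [0.522 0.05  0.124]
top tin_orange 0.73 [222, 167, 257, 199] [0.554 0.159 0.123]
top 
[... 237 characters left out ...]
.172  0.025]
scene disc_box 0.67 [196, 111, 322, 256] [0.545 0.163 0.001]
scene lid 0.61 [199, 143, 323, 242] [0.528 0.126 0.088]
scene handle_bar 0.7 [198, 141, 319, 243] [0.526 0.13  0.088]
scene lid_index 0.8 [197, 143, 320, 239] [0.528 0.131 0.089]
scene pointer_tip 0.58 [207, 116, 221, 122] [0.59  0.245 0.206]
scene tin_green 0.76 [254, 174, 302, 213] [0.52  0.049 0.106]
scene tin_orange 0.65 [225, 149, 261, 186] [0.551 0.16  0.119]
scene tin_grey 0.73 [255, 175, 301, 210] [0.522 0.05  0.115]
scene oil_bottle 0.63 [357, 160, 387, 214] [ 0.664 -0.127  0.029]
scene tape_measure 0.83 [122, 219, 158, 253] [0.326 0.313 0.03 ]
scene hex_key_set 0.76 [353, 222, 395, 243] [ 0.591 -0.172  0.003]
```

```bash
python3 - <<'E'
from h import *
a=cv2.imread("pics/top0.png")[110:300,150:400];b=cv2.imread("pics/scene0.png")[90:280,110:410]
cv2.imwrite("pics/a.png",cv2.resize(a,None,fx=3,fy=3)); cv2.imwrite("pics/b.png",cv2.resize(b,None,fx=2.6,fy=2.6))
d=np.load("top0.npz");W=d["W"];
def fit(m):
    p=W[m][:,:2].astype(np.float32); r=cv2.minAreaRect(p*1000); return len(p),r,np.median(W[m][:,2])
X,Y,Z=W[...,0],W[...,1],W[...,2]
v,u=np.mgrid[:420,:560]
def box(a): return (u>=a[0]-3)&(u<=a[2]+3)&(v>=a[1]-3)&(v<=a[3]+3)
print("green",fit(box([263,180,297,209])&(abs(Z-.125)<.008)))
print("orange",fit(box([222,167,257,199])&(abs(Z-.125)<.008)))
print("grey",fit(box([330,217,372,248])&(abs(Z-.034)<.008)))
print("lid",fit(box([195,135,312,240])&(abs(Z-.091)<.008)))
print("lid+tins",fit(box([195,135,312,240])&(Z>.083)&(Z<.128)))
E
```

```text
green (713, ((526.4746704101562, 51.97212600708008), (86.10214233398438, 60.71879959106445), 76.02593231201172), np.float64(0.12517750247036089))
orange (712, ((556.5081787109375, 160.5507354736328), (86.93840789794922, 60.76121139526367), 67.84191131591797), np.float64(0.1250722381836384))
grey (628, ((429.7942810058594, -160.0241241455078), (86.22526550292969, 60.659637451171875), 66.60055541992188), np.float64(0.03440293068559154))
lid (4404, ((553.053955078125, 119.22029113769531), (264.7791442871094, 195.65829467773438), 70.64849090576172), np.float64(0.09108361556747128))
lid+tins (5900, ((544.0008544921875, 122.86929321289062), (262.8877868652344, 216.05606079101562), 69.85194396972656), np.float64(0.09199331034895439))
```

View pics/a.png

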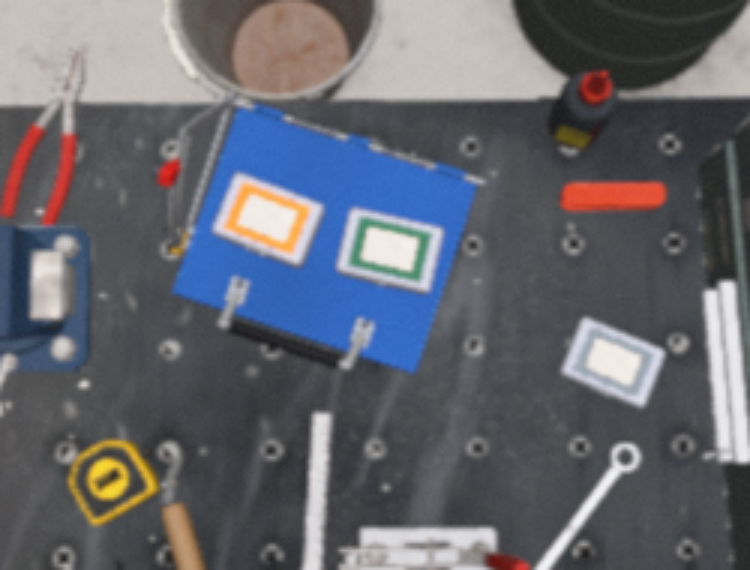

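View pics/b.png

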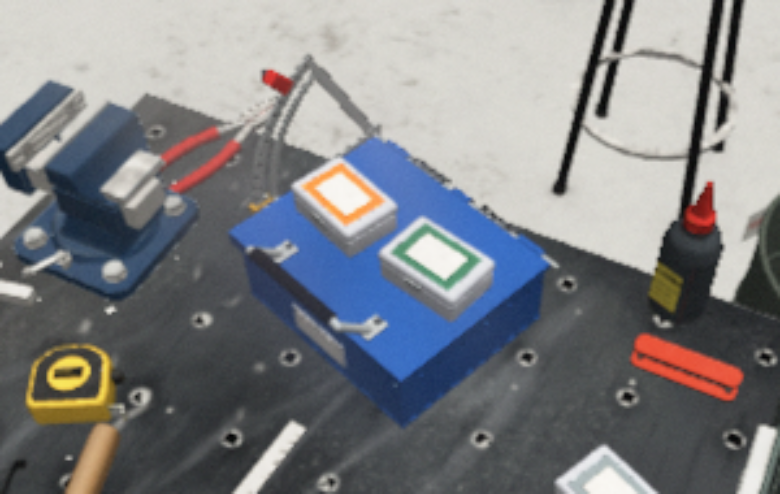

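The top view shows the box turned about -19°, with the orange tin at crop (268,218), green at (390,250), grey on the bench at (613,362), red pointer at (168,172) and yellow index at (180,243). The handle faces the robot.

```bash
cat >> h.py <<'E'
def fitbox(W,img):
    hsv=cv2.cvtColor(img,cv2.COLOR_RGB2HSV); Z=W[...,2]
    m=(abs(Z-.091)<.005)&(hsv[...,0]>100)&(hsv[...,0]<125)&(hsv[...,1]>150)
    m=cv2.morphologyEx(m.astype(np.uint8),cv2.MORPH_OPEN,np.ones((3,3)))
    n,l,s,_=cv2.connectedComponentsWithStats(m); k=1+np.argmax(s[1:,4])
    return cv2.minAreaRect((W[l==k][:,:2]*1000).astype(np.float32))
def red(W,img,lo=.12):
    hsv=cv2.cvtColor(img,cv2.COLOR_RGB2HSV);h=hsv[...,0]
    return ((h<8)|(h>172))&(hsv[...,1]>150)&(hsv[...,2]>70)&(W[...,2]>lo)
E
python3 - <<'E'
from h import *
for n in("top","scene"):
    d=np.load(n+"0.npz");W,img=d["W"],d["img"]
    r=fitbox(W,img);print(n,r)
    m=red(W,img)&(W[...,1]>.18)&(W[...,1]<.3)
    print(m.sum(),np.nanmin(W[m],0),np.nanmax(W[m],0),np.nanmedian(W[m],0))
    # box frame
    (cx,cy),(a,b),ang=r
    L=ang if a>b else ang+90
    yaw=np.radians(L-90); ex=np.array([np.cos(yaw),np.sin(yaw)]);ey=np.array([-ex[1],ex[0]])
    o=np.array([cx,cy])/1000+.004*ex
    print("yaw",np.degrees(yaw),"origin",o)
    p=W[m]; q=p[:,:2]-o; X=q@ex*1000;Y=q@ey*1000;Zz=p[:,2]*1000
    th=np.arctan2(Zz-85,92-X); rr=np.hypot(Zz-85,92-X)
    print("red box frame",np.c_[X,Y,Zz,th,rr].round(2)[:40])
    for t,c in dict(o=(.5565,.1605),g=(.5265,.052)).items(): print(t,(np.array(c)-o)@ex,(np.array(c)-o)@ey)
E
```

```text
top ((547.8245239257812, 108.65643310546875), (232.50999450683594, 192.7917022705078), 70.64837646484375)
43 [0.5673639 0.2239529 0.2054334] [0.5877965  0.23791248 0.22529668] [0.57595461 0.23058833 0.21913715]
yaw -19.35162353515625 origin [0.55159854 0.10733097]
red box frame [[ -9.32 130.65 213.03   0.9  163.27]
 [ -8.37 128.56 212.05   0.9  161.91]
 [ -7.51 126.33 211.6    0.9  161.03]
 [ -6.23 124.72 208.66   0.9  157.92]
 [ -4.89 123.16 205.43   0.89 154.57]
 [-13.66 130.27 220.29   0.91 171.66]
 [-12.09 129.18 215.46   0.9  166.9 ]
 [-11.81 126.08 218.53   0.91 169.13]
 [-11.14 123.61 219.14   0.92 169.2 ]
 [ -9.61 122.39 214.65   0.91 164.73]
 [ -8.32 120.79 211.67   0.9  161.58]
 [-16.33 128.91 222.3    0.9  174.89]
 [-15.35 126.93 221.01   0.9  173.27]
 [-14.46 124.79 220.32   0.9  172.18]
 [-12.78 123.82 214.84   0.89 166.85]
 [-12.75 120.39 219.38   0.91 170.38]
 [-10.77 119.82 212.15   0.89 163.49]
 [-19.91 129.63 225.2    0.9  179.39]
 [-19.01 127.53 224.42   0.9  178.22]
 [-17.9  125.75 222.3    0.9  175.87]
 [-17.39 123.04 223.95   0.9  176.84]
 [-16.19 121.38 221.31 
[... 1986 characters left out ...]
]
 [ -8.94 122.11 213.6    0.91 163.48]
 [-26.07 128.8  216.68   0.84 176.86]
 [-25.05 126.32 217.55   0.85 176.83]
 [-25.96 120.85 221.29   0.86 180.25]
 [-22.38 122.37 218.34   0.86 175.67]
 [-18.77 123.88 215.37   0.87 171.08]
 [-16.73 122.97 214.73   0.87 169.27]
 [-15.57 120.72 215.39   0.88 169.03]
 [-12.43 121.45 213.15   0.89 165.31]
 [ -8.48 123.37 209.75   0.89 160.18]
 [ -5.43 123.9  207.68   0.9  156.67]
 [-25.55 122.13 217.48   0.85 177.11]
 [-23.02 122.   216.1    0.85 174.41]
 [-21.63 120.11 216.41   0.86 173.73]
 [-18.32 121.16 213.87   0.86 169.64]
 [-15.41 121.55 211.97   0.87 166.31]]
o -0.011515126275027494 0.05451472619356881
g -0.003920059882793853 -0.057799854188933464
```

```bash
cat >> h.py <<'E'
def Rt(yaw,tilt=0,byaw=None):
    "tool down with yaw (deg); tilt: deg forward about the tool x axis"
    return Ro.from_euler('xyz',[np.pi,0,np.radians(yaw)])*Ro.from_rotvec([np.radians(tilt),0,0])
def cur():
    o=telemetry.get_obs(); return np.array(o["ee_pos"]),Ro.from_euler('xyz',o["eef_rot"]),o
def rows(p1,R1,n,p0=None,R0=None,claw=0):
    if p0 is None: p0,R0,_=cur()
    p1=np.asarray(p1,float); rv=(R0.inv()*R1).as_rotvec(); dp=(p1-p0)/n
    out=[]
    for i in range(n):
        R=R0*Ro.from_rotvec(rv*i/n); d=R.inv().apply(dp)/.1; r=rv/n/(np.pi/2)
        out.append("{"+",".join(f'"{k}":{v:.3f}' for k,v in zip("dx dy dz rx ry rz".split(),[*d,*r]) if abs(v)>5e-4)+(f',"claw":{claw}' )+"}")
    print(len(out),"mm/row",np.linalg.norm(dp)*1000,"deg/row",np.degrees(np.linalg.norm(rv))/n); print("["+",".join(out)+"]")
E
python3 - <<'E'
from h import *
c=viewer.camera("wrist"); print(np.round(c["tool_from_camera"],3),c["fx"])
rows([.50,.12,.36],Rt(76),10)
E
```

```text
[[ 0.001 -0.958 -0.288  0.084]
 [ 1.     0.001 -0.001  0.   ]
 [ 0.001 -0.288  0.958 -0.163]
 [ 0.     0.     0.     1.   ]] 335.8570015582582
10 mm/row 52.91034568200322 deg/row 8.476048940666194
[{"dx":-0.433,"dy":-0.272,"dz":-0.138,"rz":0.094,"claw":0},{"dx":-0.468,"dy":-0.205,"dz":-0.138,"rz":0.094,"claw":0},{"dx":-0.493,"dy":-0.134,"dz":-0.138,"rz":0.094,"claw":0},{"dx":-0.507,"dy":-0.060,"dz":-0.138,"rz":0.094,"claw":0},{"dx":-0.511,"dy":0.016,"dz":-0.138,"rz":0.094,"claw":0},{"dx":-0.503,"dy":0.091,"dz":-0.138,"rz":0.094,"claw":0},{"dx":-0.484,"dy":0.164,"dz":-0.138,"rz":0.094,"claw":0},{"dx":-0.455,"dy":0.233,"dz":-0.138,"rz":0.094,"claw":0},{"dx":-0.415,"dy":0.298,"dz":-0.138,"rz":0.094,"claw":0},{"dx":-0.367,"dy":0.356,"dz":-0.138,"rz":0.094,"claw":0}]
```

Emit:
{"method": "step_arm", "body": {
  "plan": [
    {"dx": -0.4, "dy": -0.25, "dz": -0.13, "rz": 0.09, "claw": 0},
    {"dx": -0.44, "dy": -0.19, "dz": -0.13, "rz": 0.09, "claw": 0},
    {"dx": -0.46, "dy": -0.125, "dz": -0.13, "rz": 0.09, "claw": 0},
    {"dx": -0.47, "dy": -0.06, "dz": -0.13, "rz": 0.09, "claw": 0},
    {"dx": -0.48, "dy": 0.015, "dz": -0.13, "rz": 0.09, "claw": 0},
    {"dx": -0.47, "dy": 0.09, "dz": -0.13, "rz": 0.09, "claw": 0},
    {"dx": -0.45, "dy": 0.155, "dz": -0.13, "rz": 0.09, "claw": 0},
    {"dx": -0.43, "dy": 0.22, "dz": -0.13, "rz": 0.09, "claw": 0},
    {"dx": -0.39, "dy": 0.28, "dz": -0.13, "rz": 0.09, "claw": 0},
    {"dx": -0.34, "dy": 0.33, "dz": -0.13, "rz": 0.09, "claw": 0}
  ]
}}

```text
$.plan[0]: bad value
```

```bash
cat >> h.py <<'E'
def wrist():
    p,R,o=cur(); c=viewer.camera("wrist"); T=np.asarray(c["tool_from_camera"]); z=c["z_map"]
    v,u=np.mgrid[:z.shape[0],:z.shape[1]]
    P=np.stack([(u-c["cx"])/c["fx"]*z,(v-c["cy"])/c["fy"]*z,z],-1).reshape(-1,3)
    W=(R.apply(P@T[:3,:3].T+T[:3,3])+p).reshape(*z.shape,3); W[z==0]=np.nan
    return c,W
def tin(W,mask,z):
    m=mask&(abs(W[...,2]-z)<.006)
    m=cv2.morphologyEx(m.astype(np.uint8),cv2.MORPH_OPEN,np.ones((3,3)))
    n,l,s,_=cv2.connectedComponentsWithStats(m); k=1+np.argmax(s[1:,4])
    (x,y),(a,b),g=cv2.minAreaRect((W[l==k][:,:2]*1000).astype(np.float32))
    if a<b: g+=90
    return dict(c=(round(x,1),round(y,1)),size=(round(a,1),round(b,1)),toolyaw=round(g%180,1),z=round(float(np.nanmedian(W[l==k][:,2])),4),n=int(s[k,4]))
def near(W,x,y,r): return np.hypot(W[...,0]-x,W[...,1]-y)<r
E
python3 - <<'E'
from h import *
p,R,o=cur(); print(p,o["eef_rot"],o["time_s"])
c,W=wrist(); save(c,"w1"); np.savez("w1.npz",W=W,img=c["img"])
print(np.nanmin(W.reshape(-1,3),0),np.nanmax(W.reshape(-1,3),0))
print("green",tin(W,near(W,.5265,.052,.065),.125))
print("orange",tin(W,near(W,.5565,.1605,.065),.125))
print("box",fitbox(W,c["img"]))
E
```

```text
[0.18123992 0.51927277 0.22243644] [-3.14156387e+00  1.93308070e-05  2.80579985e+00] 1.25
[-0.26016664  0.1369581  -0.83025823] [1.65181308 1.50625211 0.3310114 ]Traceback (most recent call last):
  File "<stdin>", line 5, in <module>
  File "h.py", line 42, in tin
    n,l,s,_=cv2.connectedComponentsWithStats(m); k=1+np.argmax(s[1:,4])
                                                     ~~~~~~~~~^^^^^^^^^
    return _wrapfunc(a, 'argmax', axis=axis, out=out, **kwds)
    return bound(*args, **kwds)
ValueError: attempt to get argmax of an empty sequence
```

View pics/w1.png

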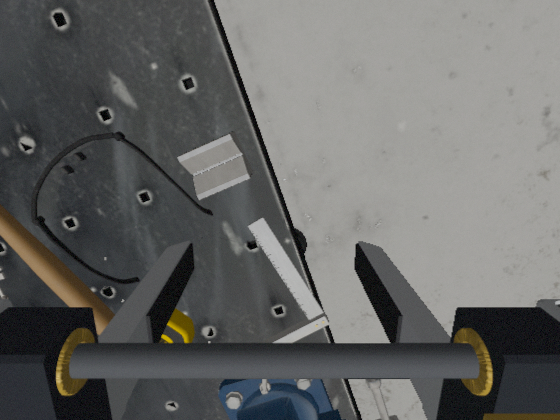

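The move was refused because a row needs every key. The wrist picture shows only the left part of the bench, with the fingers at its bottom (rows 240–420).

Emit:
{"method": "step_arm", "body": {
  "plan": [
    {"dx": -0.4, "dy": -0.25, "dz": -0.13, "rx": 0, "ry": 0, "rz": 0.09, "claw": 0},
    {"dx": -0.44, "dy": -0.19, "dz": -0.13, "rx": 0, "ry": 0, "rz": 0.09, "claw": 0},
    {"dx": -0.46, "dy": -0.125, "dz": -0.13, "rx": 0, "ry": 0, "rz": 0.09, "claw": 0},
    {"dx": -0.47, "dy": -0.06, "dz": -0.13, "rx": 0, "ry": 0, "rz": 0.09, "claw": 0},
    {"dx": -0.48, "dy": 0.015, "dz": -0.13, "rx": 0, "ry": 0, "rz": 0.09, "claw": 0},
    {"dx": -0.47, "dy": 0.09, "dz": -0.13, "rx": 0, "ry": 0, "rz": 0.09, "claw": 0},
    {"dx": -0.45, "dy": 0.155, "dz": -0.13, "rx": 0, "ry": 0, "rz": 0.09, "claw": 0},
    {"dx": -0.43, "dy": 0.22, "dz": -0.13, "rx": 0, "ry": 0, "rz": 0.09, "claw": 0},
    {"dx": -0.39, "dy": 0.28, "dz": -0.13, "rx": 0, "ry": 0, "rz": 0.09, "claw": 0},
    {"dx": -0.34, "dy": 0.33, "dz": -0.13, "rx": 0, "ry": 0, "rz": 0.09, "claw": 0}
  ]
}}

```text
time_s: 2.3
ee_pos: [0.4914, 0.1539, 0.3532]
eef_rot: [3.141, -0.0, 1.386]
force: [0.4, 1.0, 0.2]
grip_width: 0.0942
grip_force: 0.0
```

```bash
sed -i "s/for k,v in zip(\"dx dy dz rx ry rz\".split(),\[\*d,\*r\]) if abs(v)>5e-4)/for k,v in zip('dx dy dz rx ry rz'.split(),[*d,*r]))/" h.py
python3 - <<'E'
from h import *
p,R,o=cur(); print(p,o["eef_rot"],o["time_s"],o["joint_vel"])
c,W=wrist(); save(c,"w2"); np.savez("w2.npz",W=W,img=c["img"])
print("green",tin(W,near(W,.5265,.052,.065),.125))
print("orange",tin(W,near(W,.5565,.1605,.065),.125))
print("box",fitbox(W,c["img"]))
E
```

```text
[0.49138691 0.15393702 0.3532058 ] [ 3.14114855e+00 -2.38091685e-04  1.38607896e+00] 2.3 [-8.36674849e-01  4.02242490e-01 -7.43406755e-01 -4.79381470e-04
  3.34119984e-01  5.75222918e-01]
green {'c': (525.9, 51.5), 'size': (85.9, 60.0), 'toolyaw': 75.6, 'z': 0.1261, 'n': 2925}
orange {'c': (555.2, 159.3), 'size': (86.4, 60.4), 'toolyaw': 67.7, 'z': 0.126, 'n': 3662}
box ((547.224853515625, 107.81727600097656), (233.62120056152344, 192.85000610351562), 70.88082122802734)
```

View pics/w2.png

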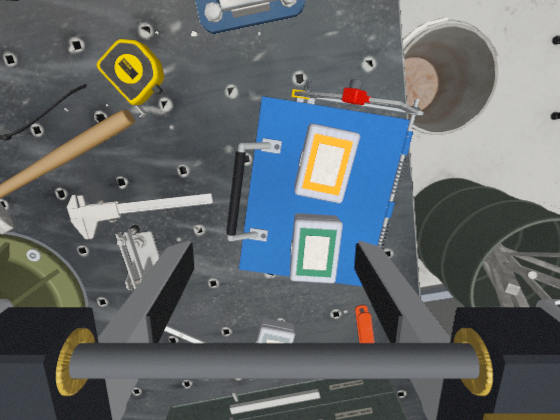

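The wrist view shows the orange tin at (328,163), the green tin at (317,248), the handle bar at (237,193), the yellow index at (298,95) and the red pointer at (355,95). The fits agree with the top view, so I go to the green tin.

Emit:
{"method": "step_arm", "body": {
  "plan": [
    {"dx": 0, "dy": 0, "dz": 0, "rx": 0, "ry": 0, "rz": 0, "claw": 0.2},
    {"dx": 0, "dy": 0, "dz": 0, "rx": 0, "ry": 0, "rz": 0, "claw": 0.2}
  ]
}}

```text
time_s: 2.55
ee_pos: [0.4901, 0.156, 0.3521]
eef_rot: [-3.141, 0.0, 1.393]
force: [-0.1, 0.1, -1.0]
grip_width: 0.0815
grip_force: 0.0
```

```bash
python3 - <<'E'
from h import *
p,R,o=cur(); print(p,np.degrees(o["eef_rot"]),o["grip_width"])
rows([.5258,.0517,.160],Rt(75.7),6,claw=.2)
# box fit from w2
d=np.load("w2.npz");W,img=d["W"],d["img"]
hsv=cv2.cvtColor(img,cv2.COLOR_RGB2HSV)
yaw=np.radians(-19.2);ex=np.array([np.cos(yaw),np.sin(yaw)]);ey=np.array([-ex[1],ex[0]])
m=(abs(W[...,2]-.091)<.004)&(hsv[...,0]>100)&(hsv[...,0]<125)&(hsv[...,1]>150)
for n,lo in (("all",-9),):
    q=(W[m][:,:2]-[.55,.107])*1000; X=q@ex;Y=q@ey
    for y0 in range(-110,111,20):
        s=X[abs(Y-y0)<4]
        if len(s)>5:print(y0,np.round([s.min(),s.max()],1))
    for x0 in range(-80,81,40):
        s=Y[abs(X-x0)<4]; print("x",x0,np.round([s.min(),s.max()],1))
hb=(hsv[...,2]<60)&(W[...,2]>.105)&(W[...,2]<.14)
q=(W[...,:2]-[.55,.107])*1000; X=q@ex;Y=q@ey
hb&=(X<-90)&(X>-140)&(abs(Y)<70); print("bar",hb.sum(),np.percentile(X[hb],[2,50,98]),np.percentile(Y[hb],[2,50,98]),np.percentile(W[hb][:,2],[50,90,99]))
for y0 in(-45,-20,0,20,45):
    s=hb&(abs(Y-y0)<4); print(y0,np.percentile(X[s],[5,50,95]) if s.sum() else 0)
E
```

```text
[0.49012403 0.15600302 0.35208939] [-1.79964166e+02  4.83813339e-03  7.98159914e+01] 0.08154453962189559
6 mm/row 36.91214328670963 deg/row 0.686024772121406
[{"dx":-0.161,"dy":0.089,"dz":0.320,"rx":-0.000,"ry":0.000,"rz":0.008,"claw":0.2},{"dx":-0.159,"dy":0.091,"dz":0.320,"rx":-0.000,"ry":0.000,"rz":0.008,"claw":0.2},{"dx":-0.158,"dy":0.093,"dz":0.320,"rx":-0.000,"ry":0.000,"rz":0.008,"claw":0.2},{"dx":-0.157,"dy":0.095,"dz":0.320,"rx":-0.000,"ry":0.000,"rz":0.008,"claw":0.2},{"dx":-0.156,"dy":0.097,"dz":0.320,"rx":-0.000,"ry":0.000,"rz":0.008,"claw":0.2},{"dx":-0.155,"dy":0.099,"dz":0.320,"rx":-0.000,"ry":0.000,"rz":0.008,"claw":0.2}]
-110 [-99.   75.5]
-90 [-98.9  60.9]
-70 [-98.2  56.4]
-50 [-99.2  83.2]
-30 [-99.2  83.3]
-10 [-99.3  92.5]
10 [-99.3  92.7]
30 [-99.3  83.8]
50 [-99.4  83.7]
70 [-98.9  83.6]
90 [-99.1  92.2]
110 [-99.1  83.6]
x -80 [-115.7  116.5]
x -40 [-115.9  115.8]
x 0 [-19.2 116.5]
x 40 [-116.6  116.4]
x 80 [-51.1 116.4]
bar 789 [-119.06878102 -113.27252775 -108.118239  ] [-47.93206793   3.86353262  49.40609916] [0.13065521 0.13203491 0.13305836]
-45 [-118.13036846 -112.94856714 -108.46098909]
-20 [-118.43328374 -113.32768053 -108.45736112]
0 [-118.36762661 -113.25616735 -108.44768463]
20 [-118.66250133 -113.30692384 -108.52227774]
45 [-118.77330877 -113.41165214 -108.54142227]
```

Emit:
{"method": "step_arm", "body": {
  "plan": [
    {"dx": -0.16, "dy": 0.09, "dz": 0.32, "rx": 0, "ry": 0, "rz": 0.008, "claw": 0.2},
    {"dx": -0.16, "dy": 0.091, "dz": 0.32, "rx": 0, "ry": 0, "rz": 0.008, "claw": 0.2},
    {"dx": -0.158, "dy": 0.093, "dz": 0.32, "rx": 0, "ry": 0, "rz": 0.008, "claw": 0.2},
    {"dx": -0.157, "dy": 0.095, "dz": 0.32, "rx": 0, "ry": 0, "rz": 0.008, "claw": 0.2},
    {"dx": -0.156, "dy": 0.097, "dz": 0.32, "rx": 0, "ry": 0, "rz": 0.008, "claw": 0.2},
    {"dx": -0.155, "dy": 0.099, "dz": 0.32, "rx": 0, "ry": 0, "rz": 0.006, "claw": 0.2},
    {"dx": 0, "dy": 0, "dz": 0, "rx": 0, "ry": 0, "rz": 0, "claw": 0.2},
    {"dx": 0, "dy": 0, "dz": 0, "rx": 0, "ry": 0, "rz": 0, "claw": 0.2}
  ]
}}

```text
time_s: 3.35
ee_pos: [0.5256, 0.0526, 0.161]
eef_rot: [-3.141, -0.0, 1.322]
force: [-0.7, -0.5, 1.1]
grip_width: 0.0753
grip_force: 0.0
```

```bash
python3 - <<'E'
from h import *
p,R,o=cur(); print(p,np.degrees(o["eef_rot"]),o["grip_width"],o["joint_vel"])
rows([.5258,.0517,.113],Rt(75.7),3,claw=.2)
E
```

```text
[0.52561852 0.05258262 0.16095988] [-1.79973957e+02 -6.75309597e-03  7.57164499e+01] 0.07525681758946277 [ 0.01069135 -0.02713222 -0.02498481 -0.00016326  0.00493029  0.00192754]
3 mm/row 15.98944822305147 deg/row 0.010511799714306378
[{"dx":-0.003,"dy":0.001,"dz":0.160,"rx":-0.000,"ry":-0.000,"rz":0.000,"claw":0.2},{"dx":-0.003,"dy":0.001,"dz":0.160,"rx":-0.000,"ry":-0.000,"rz":0.000,"claw":0.2},{"dx":-0.003,"dy":0.001,"dz":0.160,"rx":-0.000,"ry":-0.000,"rz":0.000,"claw":0.2}]
```

Emit:
{"method": "step_arm", "body": {
  "plan": [
    {"dx": -0.003, "dy": 0.001, "dz": 0.16, "rx": 0, "ry": 0, "rz": 0, "claw": 0.2},
    {"dx": -0.003, "dy": 0.001, "dz": 0.16, "rx": 0, "ry": 0, "rz": 0, "claw": 0.2},
    {"dx": -0.003, "dy": 0.001, "dz": 0.16, "rx": 0, "ry": 0, "rz": 0, "claw": 0.2},
    {"dx": 0, "dy": 0, "dz": 0, "rx": 0, "ry": 0, "rz": 0, "claw": 0.2},
    {"dx": 0, "dy": 0, "dz": 0, "rx": 0, "ry": 0, "rz": 0, "claw": 0.6},
    {"dx": 0, "dy": 0, "dz": 0, "rx": 0, "ry": 0, "rz": 0, "claw": 0.6},
    {"dx": 0, "dy": 0, "dz": 0, "rx": 0, "ry": 0, "rz": 0, "claw": 0.6}
  ],
  "grip_force": 25
}}

```text
time_s: 4.05
ee_pos: [0.5265, 0.051, 0.1139]
eef_rot: [3.14, -0.001, 1.32]
force: [-1.6, 3.4, 7.8]
grip_width: 0.0599
grip_force: 25.0
```

```bash
python3 - <<'E'
from h import *
p,R,o=cur(); print(p,np.degrees(o["eef_rot"]),o["grip_width"],o["grip_force"],o["force"])
# placement on grey: TCP offset above tin bottom
h=p[2]-.091; print("h",h)
rows([p[0],p[1],.19],R,3,p,R,claw=.6)
rows([.4298,-.1600,.19],Rt(66.7),8,np.array([p[0],p[1],.19]),R,claw=.6)
E
```

```text
[0.52653053 0.05095665 0.11387874] [ 1.79893222e+02 -4.95842088e-02  7.56456711e+01] 0.05989138031156521 25.00301957130432 [-1.6201673   3.41097153  7.76651871]
h 0.022878736462716306
3 mm/row 25.3737545124279 deg/row 0.0
[{"dx":0.000,"dy":0.000,"dz":-0.254,"rx":0.000,"ry":0.000,"rz":0.000,"claw":0.6},{"dx":0.000,"dy":0.000,"dz":-0.254,"rx":0.000,"ry":0.000,"rz":0.000,"claw":0.6},{"dx":0.000,"dy":0.000,"dz":-0.254,"rx":0.000,"ry":0.000,"rz":0.000,"claw":0.6}]
8 mm/row 29.00956311298932 deg/row 1.1182997447063545
[{"dx":-0.285,"dy":-0.052,"dz":-0.000,"rx":0.000,"ry":-0.000,"rz":0.012,"claw":0.6},{"dx":-0.286,"dy":-0.046,"dz":-0.000,"rx":0.000,"ry":-0.000,"rz":0.012,"claw":0.6},{"dx":-0.287,"dy":-0.041,"dz":-0.000,"rx":0.000,"ry":-0.000,"rz":0.012,"claw":0.6},{"dx":-0.288,"dy":-0.035,"dz":-0.000,"rx":0.000,"ry":-0.000,"rz":0.012,"claw":0.6},{"dx":-0.289,"dy":-0.029,"dz":-0.000,"rx":0.000,"ry":-0.000,"rz":0.012,"claw":0.6},{"dx":-0.289,"dy":-0.024,"dz":-0.000,"rx":0.000,"ry":-0.000,"rz":0.012,"claw":0.6},{"dx":-0.290,"dy":-0.018,"dz":-0.000,"rx":0.000,"ry":-0.000,"rz":0.012,"claw":0.6},{"dx":-0.290,"dy":-0.012,"dz":-0.000,"rx":0.000,"ry":-0.000,"rz":0.012,"claw":0.6}]
```

Emit:
{"method": "step_arm", "body": {
  "plan": [
    {"dx": 0, "dy": 0, "dz": -0.25, "rx": 0, "ry": 0, "rz": 0, "claw": 0.6},
    {"dx": 0, "dy": 0, "dz": -0.3, "rx": 0, "ry": 0, "rz": 0, "claw": 0.6},
    {"dx": 0, "dy": 0, "dz": -0.3, "rx": 0, "ry": 0, "rz": 0, "claw": 0.6},
    {"dx": -0.285, "dy": -0.052, "dz": 0, "rx": 0, "ry": 0, "rz": 0.012, "claw": 0.6},
    {"dx": -0.286, "dy": -0.046, "dz": 0, "rx": 0, "ry": 0, "rz": 0.012, "claw": 0.6},
    {"dx": -0.287, "dy": -0.041, "dz": 0, "rx": 0, "ry": 0, "rz": 0.012, "claw": 0.6},
    {"dx": 0, "dy": 0, "dz": 0, "rx": 0, "ry": 0, "rz": 0, "claw": 0.6},
    {"dx": 0, "dy": 0, "dz": 0, "rx": 0, "ry": 0, "rz": 0, "claw": 0.6}
  ]
}}

```text
time_s: 4.85
ee_pos: [0.4898, -0.0287, 0.1979]
eef_rot: [3.141, -0.0, 1.262]
force: [-0.2, 0.2, -1.7]
grip_width: 0.0603
grip_force: 25.0
```

```bash
python3 - <<'E'
from h import *
p,R,o=cur(); print(p,np.degrees(o["eef_rot"]),o["grip_width"],o["force"])
c,W=wrist(); save(c,"w3"); np.savez("w3.npz",W=W,img=c["img"])
print("grey",tin(W,near(W,.4298,-.16,.065),.034))
d=tin(W,near(W,p[0],p[1],.065),p[2]+.0115); print("held",d,(np.array(d["c"])/1000-p[:2])*1000, d["toolyaw"]-np.degrees(o["eef_rot"][2]))
c=viewer.camera("top");W=cloud(c);print("topgrey",tin(W,near(W,.4298,-.16,.065),.034))
E
```

```text
[ 0.48981363 -0.02865374  0.19793852] [ 1.79960319e+02 -1.38098264e-02  7.23315520e+01] 0.06030464690568549 [-0.17972466  0.18792104 -1.69829981]Traceback (most recent call last):
  File "<stdin>", line 4, in <module>
  File "h.py", line 42, in tin
    n,l,s,_=cv2.connectedComponentsWithStats(m); k=1+np.argmax(s[1:,4])
                                                     ~~~~~~~~~^^^^^^^^^
    return _wrapfunc(a, 'argmax', axis=axis, out=out, **kwds)
    return bound(*args, **kwds)
ValueError: attempt to get argmax of an empty sequence
```

View pics/w3.png

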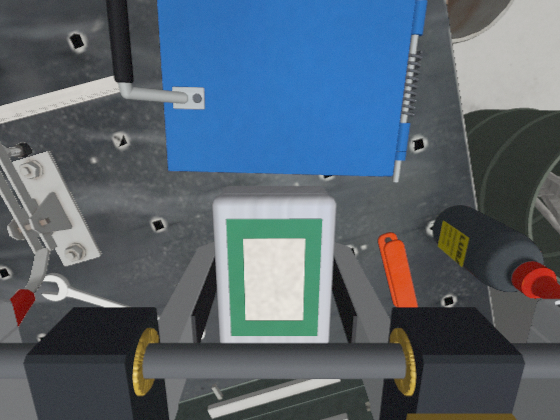

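The picture shows the green tin held square between the pads at (275,270); the tin itself hides the grey one. I'll go to a spot from which the grey tin is visible.

```bash
python3 - <<'E'
from h import *
d=np.load("w3.npz");W,img=d["W"],d["img"]
p=np.array([.48981,-.02865,.19794]);y=np.radians(72.33);tx=np.array([np.cos(y),np.sin(y)]);ty=np.array([tx[1],-tx[0]])
q=(W[...,:2]-p[:2])*1000;a=q@tx;b=q@ty
m=(abs(W[...,2]-.209)<.005)&(a>-30)&(a<60)&(abs(b)<45)
for b0 in(-20,-10,0,10,20): print(b0,a[m&(abs(b-b0)<3)].max())
for a0 in(0,10,20,30): s=b[m&(abs(a-a0)<3)];print(a0,s.min(),s.max())
W=np.load("top0.npz")["W"];Z=W[...,2]
for x0 in(.35,.4,.45,.5,.55):
  s=abs(W[...,0]-x0)<.03
  print(x0,[(round(y0,2),round(float(np.nanmax(Z[s&(abs(W[...,1]-y0)<.015)])),3)) for y0 in np.arange(-.4,-.15,.04)])
rows([.50,-.20,.26],Rt(66.7),6,claw=.6)
E
```

```text
-20 43.06078017154763
-10 43.11418589171676
0 43.18750179197565
10 43.06886329431238
20 43.15672928884766
0 -30.24904059773989 30.069673054377954
10 -41.7339880985638 41.93162563540615
20 -29.59901589500286 29.796049053453334
30 -30.234939725796963 29.618140185844005
0.35 [(np.float64(-0.4), 0.24), (np.float64(-0.36), 0.268), (np.float64(-0.32), 0.242), (np.float64(-0.28), 0.241), (np.float64(-0.24), 0.116), (np.float64(-0.2), 0.008), (np.float64(-0.16), 0.012)]
0.4 [(np.float64(-0.4), 0.24), (np.float64(-0.36), 0.268), (np.float64(-0.32), 0.239), (np.float64(-0.28), 0.24), (np.float64(-0.24), 0.115), (np.float64(-0.2), 0.038), (np.float64(-0.16), 0.039)]
0.45 [(np.float64(-0.4), 0.24), (np.float64(-0.36), 0.268), (np.float64(-0.32), 0.24), (np.float64(-0.28), 0.241), (np.float64(-0.24), 0.115), (np.float64(-0.2), 0.038), (np.float64(-0.16), 0.04)]
0.5 [(np.float64(-0.4), 0.24), (np.float64(-0.36), 0.266), (np.float64(-0.32), 0.241), (np.float64(-0.28), 0.241), (np.float64(-0.24), 0.115), (np.float64(-0.2), 0.006), (np.float64(-0.16), 0.007)]
0.55 [(np.float64(-0.4), 0.24), (np.float64(-0.36), 0.239), (np.float64(-0.32), 0.24), (np.float64(-0.28), 0.241), (np.float64(-0.24), 0.236), (np.float64(-0.2), 0.005), (np.float64(-0.16), 0.005)]
6 mm/row 30.49767018538573 deg/row 0.9468753165925122
[{"dx":-0.268,"dy":0.103,"dz":-0.104,"rx":0.000,"ry":-0.000,"rz":0.011,"claw":0.6},{"dx":-0.266,"dy":0.107,"dz":-0.104,"rx":0.000,"ry":-0.000,"rz":0.011,"claw":0.6},{"dx":-0.264,"dy":0.111,"dz":-0.104,"rx":0.000,"ry":-0.000,"rz":0.011,"claw":0.6},{"dx":-0.262,"dy":0.116,"dz":-0.104,"rx":0.000,"ry":-0.000,"rz":0.011,"claw":0.6},{"dx":-0.260,"dy":0.120,"dz":-0.104,"rx":0.000,"ry":-0.000,"rz":0.011,"claw":0.6},{"dx":-0.258,"dy":0.124,"dz":-0.104,"rx":0.000,"ry":-0.000,"rz":0.011,"claw":0.6}]
```

Emit:
{"method": "step_arm", "body": {
  "plan": [
    {"dx": -0.268, "dy": 0.103, "dz": -0.14, "rx": 0, "ry": 0, "rz": 0.011, "claw": 0.6},
    {"dx": -0.266, "dy": 0.107, "dz": -0.14, "rx": 0, "ry": 0, "rz": 0.011, "claw": 0.6},
    {"dx": -0.264, "dy": 0.111, "dz": -0.14, "rx": 0, "ry": 0, "rz": 0.011, "claw": 0.6},
    {"dx": -0.262, "dy": 0.116, "dz": -0.14, "rx": 0, "ry": 0, "rz": 0.011, "claw": 0.6},
    {"dx": -0.26, "dy": 0.12, "dz": -0.14, "rx": 0, "ry": 0, "rz": 0.011, "claw": 0.6},
    {"dx": -0.258, "dy": 0.124, "dz": -0.14, "rx": 0, "ry": 0, "rz": 0.011, "claw": 0.6},
    {"dx": 0, "dy": 0, "dz": 0, "rx": 0, "ry": 0, "rz": 0, "claw": 0.6},
    {"dx": 0, "dy": 0, "dz": 0, "rx": 0, "ry": 0, "rz": 0, "claw": 0.6},
    {"dx": 0, "dy": 0, "dz": 0, "rx": 0, "ry": 0, "rz": 0, "claw": 0.6}
  ]
}}

```text
time_s: 5.8
ee_pos: [0.4997, -0.1989, 0.2808]
eef_rot: [-3.141, -0.0, 1.161]
force: [-0.2, 0.4, -2.2]
grip_width: 0.0597
grip_force: 25.0
```

```bash
python3 - <<'E'
from h import *
p,R,o=cur(); print(p,np.degrees(o["eef_rot"]),o["grip_width"],o["force"])
c,W=wrist(); save(c,"w4"); np.savez("w4.npz",W=W,img=c["img"])
g=tin(W,near(W,.4298,-.16,.065),.034); print("grey",g)
rows([.429,-.1605,.13],Rt(66.7),6,claw=.6)
E
```

```text
[ 0.49966301 -0.19893715  0.28083273] [-1.79938560e+02 -1.43620377e-02  6.65297396e+01] 0.0597225747074181 [-0.17270893  0.39838565 -2.18075272]
grey {'c': (429.6, -161.3), 'size': (86.0, 60.4), 'toolyaw': 66.1, 'z': 0.0353, 'n': 3006}
6 mm/row 28.500066721202263 deg/row 0.02956266272202115
[{"dx":0.012,"dy":-0.133,"dz":0.252,"rx":-0.000,"ry":-0.000,"rz":-0.000,"claw":0.6},{"dx":0.012,"dy":-0.133,"dz":0.252,"rx":-0.000,"ry":-0.000,"rz":-0.000,"claw":0.6},{"dx":0.012,"dy":-0.133,"dz":0.252,"rx":-0.000,"ry":-0.000,"rz":-0.000,"claw":0.6},{"dx":0.012,"dy":-0.133,"dz":0.252,"rx":-0.000,"ry":-0.000,"rz":-0.000,"claw":0.6},{"dx":0.012,"dy":-0.133,"dz":0.252,"rx":-0.000,"ry":-0.000,"rz":-0.000,"claw":0.6},{"dx":0.012,"dy":-0.133,"dz":0.252,"rx":-0.000,"ry":-0.000,"rz":-0.000,"claw":0.6}]
```

Emit:
{"method": "step_arm", "body": {
  "plan": [
    {"dx": 0.004, "dy": -0.132, "dz": 0.3, "rx": 0, "ry": 0, "rz": 0.001, "claw": 0.6},
    {"dx": 0.004, "dy": -0.132, "dz": 0.3, "rx": 0, "ry": 0, "rz": 0.001, "claw": 0.6},
    {"dx": 0.004, "dy": -0.132, "dz": 0.3, "rx": 0, "ry": 0, "rz": 0.001, "claw": 0.6},
    {"dx": 0.004, "dy": -0.132, "dz": 0.3, "rx": 0, "ry": 0, "rz": 0, "claw": 0.6},
    {"dx": 0.004, "dy": -0.132, "dz": 0.3, "rx": 0, "ry": 0, "rz": 0, "claw": 0.6},
    {"dx": 0.004, "dy": -0.132, "dz": 0.3, "rx": 0, "ry": 0, "rz": 0, "claw": 0.6},
    {"dx": 0, "dy": 0, "dz": 0, "rx": 0, "ry": 0, "rz": 0, "claw": 0.6},
    {"dx": 0, "dy": 0, "dz": 0, "rx": 0, "ry": 0, "rz": 0, "claw": 0.6},
    {"dx": 0, "dy": 0, "dz": 0, "rx": 0, "ry": 0, "rz": 0, "claw": 0.6}
  ]
}}

```text
time_s: 6.75
ee_pos: [0.4293, -0.1664, 0.1031]
eef_rot: [3.139, 0.0, 1.155]
force: [-0.0, 0.4, -1.7]
grip_width: 0.0595
grip_force: 25.0
```

```bash
python3 - <<'E'
from h import *
p,R,o=cur(); print(p,np.degrees(o["eef_rot"]),o["grip_width"],o["force"])
rows([.4296,-.1613,.057],Rt(66.2),4,claw=.6)
E
```

```text
[ 0.42930231 -0.16638655  0.10307882] [1.79846367e+02 3.44201476e-03 6.61986171e+01] 0.05950393517541408 [-0.01170006  0.35788316 -1.68466832]
4 mm/row 11.589917257982858 deg/row 0.03841944954786653
[{"dx":0.012,"dy":-0.005,"dz":0.115,"rx":0.000,"ry":0.000,"rz":-0.000,"claw":0.6},{"dx":0.012,"dy":-0.005,"dz":0.115,"rx":0.000,"ry":0.000,"rz":-0.000,"claw":0.6},{"dx":0.012,"dy":-0.005,"dz":0.115,"rx":0.000,"ry":0.000,"rz":-0.000,"claw":0.6},{"dx":0.012,"dy":-0.005,"dz":0.115,"rx":0.000,"ry":0.000,"rz":-0.000,"claw":0.6}]
```

Emit:
{"method": "step_arm", "body": {
  "plan": [
    {"dx": 0.024, "dy": -0.01, "dz": 0.15, "rx": 0, "ry": 0, "rz": 0, "claw": 0.6},
    {"dx": 0.024, "dy": -0.01, "dz": 0.15, "rx": 0, "ry": 0, "rz": 0, "claw": 0.6},
    {"dx": 0, "dy": 0, "dz": 0.13, "rx": 0, "ry": 0, "rz": 0, "claw": 0.6},
    {"dx": 0, "dy": 0, "dz": 0, "rx": 0, "ry": 0, "rz": 0, "claw": 0.6},
    {"dx": 0, "dy": 0, "dz": 0, "rx": 0, "ry": 0, "rz": 0, "claw": 0.6}
  ]
}}

```text
time_s: 7.25
ee_pos: [0.4289, -0.1612, 0.0596]
eef_rot: [3.14, 0.0, 1.155]
force: [1.1, 0.2, -1.8]
grip_width: 0.0602
grip_force: 25.0
```

```bash
python3 - <<'E'
from h import *
p,R,o=cur(); print(p,np.degrees(o["eef_rot"]),o["grip_width"],o["force"])
rows([.4296,-.1613,.057],Rt(66.2),1,claw=.6)
E
```

```text
[ 0.42888662 -0.16120815  0.05955554] [1.79916589e+02 1.85693109e-03 6.61738843e+01] 0.060151280605317686 [ 1.14667705  0.17717806 -1.8009726 ]
1 mm/row 2.654832645045351 deg/row 0.08742279878478082
[{"dx":0.002,"dy":0.007,"dz":0.026,"rx":0.001,"ry":0.000,"rz":-0.000,"claw":0.6}]
```

Lower the last bit, release, then rise straight up.

Emit:
{"method": "step_arm", "body": {
  "plan": [
    {"dx": 0.001, "dy": 0.006, "dz": 0.024, "rx": 0, "ry": 0, "rz": 0, "claw": 0.6},
    {"dx": 0, "dy": 0, "dz": 0, "rx": 0, "ry": 0, "rz": 0, "claw": 0.6},
    {"dx": 0, "dy": 0, "dz": 0, "rx": 0, "ry": 0, "rz": 0, "claw": 0.2},
    {"dx": 0, "dy": 0, "dz": 0, "rx": 0, "ry": 0, "rz": 0, "claw": 0.2},
    {"dx": 0, "dy": 0, "dz": 0, "rx": 0, "ry": 0, "rz": 0, "claw": 0.2},
    {"dx": 0, "dy": 0, "dz": -0.2, "rx": 0, "ry": 0, "rz": 0, "claw": 0.2},
    {"dx": 0, "dy": 0, "dz": -0.4, "rx": 0, "ry": 0, "rz": 0, "claw": 0.2},
    {"dx": 0, "dy": 0, "dz": -0.5, "rx": 0, "ry": 0, "rz": 0, "claw": 0.2},
    {"dx": 0, "dy": 0, "dz": -0.5, "rx": 0, "ry": 0, "rz": 0, "claw": 0.2}
  ]
}}

```text
time_s: 8.15
ee_pos: [0.4282, -0.1608, 0.2178]
eef_rot: [-3.141, -0.0, 1.155]
force: [0.5, -0.4, -0.2]
grip_width: 0.0754
grip_force: 0.0
```

```bash
python3 - <<'E'
from h import *
p,R,o=cur(); print(p,np.degrees(o["eef_rot"]),o["force"])
rows([.50,.10,.26],Rt(67.7),8,claw=.2)
E
```

```text
[ 0.42816196 -0.1607814   0.21782598] [-1.79956835e+02 -3.26381424e-04  6.61710758e+01] [ 0.49070068 -0.40281135 -0.15452819]
8 mm/row 34.220400041298966 deg/row 0.1911916572109424
[{"dx":0.334,"dy":-0.050,"dz":-0.053,"rx":-0.000,"ry":-0.000,"rz":-0.002,"claw":0.2},{"dx":0.335,"dy":-0.048,"dz":-0.053,"rx":-0.000,"ry":-0.000,"rz":-0.002,"claw":0.2},{"dx":0.335,"dy":-0.047,"dz":-0.053,"rx":-0.000,"ry":-0.000,"rz":-0.002,"claw":0.2},{"dx":0.335,"dy":-0.046,"dz":-0.053,"rx":-0.000,"ry":-0.000,"rz":-0.002,"claw":0.2},{"dx":0.335,"dy":-0.045,"dz":-0.053,"rx":-0.000,"ry":-0.000,"rz":-0.002,"claw":0.2},{"dx":0.335,"dy":-0.044,"dz":-0.053,"rx":-0.000,"ry":-0.000,"rz":-0.002,"claw":0.2},{"dx":0.335,"dy":-0.043,"dz":-0.053,"rx":-0.000,"ry":-0.000,"rz":-0.002,"claw":0.2},{"dx":0.336,"dy":-0.042,"dz":-0.053,"rx":-0.000,"ry":-0.000,"rz":-0.002,"claw":0.2}]
```

```bash
python3 - <<'E'
from h import *
rows([.50,.155,.29],Rt(67.7),9,claw=.2)
E
```

```text
9 mm/row 36.866071400950155 deg/row 0.1699481397430599
[{"dx":0.353,"dy":-0.069,"dz":-0.080,"rx":-0.000,"ry":-0.000,"rz":-0.002,"claw":0.2},{"dx":0.353,"dy":-0.068,"dz":-0.080,"rx":-0.000,"ry":-0.000,"rz":-0.002,"claw":0.2},{"dx":0.354,"dy":-0.067,"dz":-0.080,"rx":-0.000,"ry":-0.000,"rz":-0.002,"claw":0.2},{"dx":0.354,"dy":-0.066,"dz":-0.080,"rx":-0.000,"ry":-0.000,"rz":-0.002,"claw":0.2},{"dx":0.354,"dy":-0.065,"dz":-0.080,"rx":-0.000,"ry":-0.000,"rz":-0.002,"claw":0.2},{"dx":0.354,"dy":-0.064,"dz":-0.080,"rx":-0.000,"ry":-0.000,"rz":-0.002,"claw":0.2},{"dx":0.354,"dy":-0.062,"dz":-0.080,"rx":-0.000,"ry":-0.000,"rz":-0.002,"claw":0.2},{"dx":0.355,"dy":-0.061,"dz":-0.080,"rx":-0.000,"ry":-0.000,"rz":-0.002,"claw":0.2},{"dx":0.355,"dy":-0.060,"dz":-0.080,"rx":-0.000,"ry":-0.000,"rz":-0.002,"claw":0.2}]
```

Emit:
{"method": "step_arm", "body": {
  "plan": [
    {"dx": 0.353, "dy": -0.069, "dz": -0.08, "rx": 0, "ry": 0, "rz": -0.002, "claw": 0.2},
    {"dx": 0.353, "dy": -0.068, "dz": -0.08, "rx": 0, "ry": 0, "rz": -0.002, "claw": 0.2},
    {"dx": 0.354, "dy": -0.067, "dz": -0.08, "rx": 0, "ry": 0, "rz": -0.002, "claw": 0.2},
    {"dx": 0.354, "dy": -0.066, "dz": -0.08, "rx": 0, "ry": 0, "rz": -0.002, "claw": 0.2},
    {"dx": 0.354, "dy": -0.065, "dz": -0.08, "rx": 0, "ry": 0, "rz": -0.002, "claw": 0.2},
    {"dx": 0.354, "dy": -0.064, "dz": -0.08, "rx": 0, "ry": 0, "rz": -0.002, "claw": 0.2},
    {"dx": 0.354, "dy": -0.062, "dz": -0.08, "rx": 0, "ry": 0, "rz": -0.002, "claw": 0.2},
    {"dx": 0.355, "dy": -0.061, "dz": -0.08, "rx": 0, "ry": 0, "rz": -0.002, "claw": 0.2},
    {"dx": 0.355, "dy": -0.06, "dz": -0.08, "rx": 0, "ry": 0, "rz": -0.002, "claw": 0.2},
    {"dx": 0, "dy": 0, "dz": 0, "rx": 0, "ry": 0, "rz": 0, "claw": 0.2}
  ]
}}

```text
time_s: 9.15
ee_pos: [0.5005, 0.158, 0.2886]
eef_rot: [3.141, -0.001, 1.187]
force: [0.3, -0.1, 1.2]
grip_width: 0.0754
grip_force: 0.0
```

```bash
python3 - <<'E'
from h import *
p,R,o=cur(); print(p,np.degrees(o["eef_rot"]),o["joint_vel"].round(2))
c,W=wrist(); np.savez("w5.npz",W=W,img=c["img"]); save(c,"w5")
print("orange",tin(W,near(W,.5555,.1597,.065),.125))
c=viewer.camera("top");W=cloud(c);np.savez("top1.npz",W=W,img=c["img"])
print("stack top",tin(W,near(W,.4298,-.161,.065),.068))
p,R,o=cur(); print(p,np.degrees(o["eef_rot"]))
rows([.5555,.1597,.17],Rt(67.7),5,claw=.2)
E
```

```text
[0.50053125 0.15801588 0.28857186] [ 1.79973459e+02 -5.25888357e-02  6.79830517e+01] [-0.07 -0.03  0.06 -0.02 -0.02 -0.06]
orange {'c': (555.6, 160.1), 'size': (84.9, 60.2), 'toolyaw': 67.7, 'z': 0.1261, 'n': 5139}
stack top {'c': (430.2, -160.1), 'size': (86.4, 60.1), 'toolyaw': 66.0, 'z': 0.0686, 'n': 657}
[0.50002603 0.15516357 0.28770257] [-1.79977245e+02  2.69235734e-02  6.78646297e+01]
5 mm/row 26.039841849473277 deg/row 0.033671257784933344
[{"dx":0.050,"dy":0.099,"dz":0.235,"rx":-0.000,"ry":0.000,"rz":0.000,"claw":0.2},{"dx":0.050,"dy":0.099,"dz":0.235,"rx":-0.000,"ry":0.000,"rz":0.000,"claw":0.2},{"dx":0.050,"dy":0.099,"dz":0.235,"rx":-0.000,"ry":0.000,"rz":0.000,"claw":0.2},{"dx":0.050,"dy":0.099,"dz":0.235,"rx":-0.000,"ry":0.000,"rz":0.000,"claw":0.2},{"dx":0.050,"dy":0.099,"dz":0.235,"rx":-0.000,"ry":0.000,"rz":0.000,"claw":0.2}]
```

Emit:
{"method": "step_arm", "body": {
  "plan": [
    {"dx": 0.05, "dy": 0.1, "dz": 0.235, "rx": 0, "ry": 0, "rz": 0, "claw": 0.2},
    {"dx": 0.05, "dy": 0.1, "dz": 0.235, "rx": 0, "ry": 0, "rz": 0, "claw": 0.2},
    {"dx": 0.05, "dy": 0.1, "dz": 0.235, "rx": 0, "ry": 0, "rz": 0, "claw": 0.2},
    {"dx": 0.05, "dy": 0.1, "dz": 0.235, "rx": 0, "ry": 0, "rz": 0, "claw": 0.2},
    {"dx": 0.05, "dy": 0.1, "dz": 0.235, "rx": 0, "ry": 0, "rz": 0, "claw": 0.2},
    {"dx": 0, "dy": 0, "dz": 0, "rx": 0, "ry": 0, "rz": 0, "claw": 0.2},
    {"dx": 0, "dy": 0, "dz": 0, "rx": 0, "ry": 0, "rz": 0, "claw": 0.2}
  ]
}}

```text
time_s: 9.95
ee_pos: [0.5557, 0.1583, 0.171]
eef_rot: [-3.141, 0.0, 1.182]
force: [0.7, 0.4, -0.2]
grip_width: 0.0753
grip_force: 0.0
```

```bash
python3 - <<'E'
from h import *
p,R,o=cur(); print(p,np.degrees(o["eef_rot"]),o["joint_vel"].round(2))
rows([.5555,.1598,.116],Rt(67.7),3,claw=.2)
E
```

```text
[0.55570349 0.15828644 0.17095973] [-1.79975763e+02  2.06210695e-02  6.77330555e+01] [ 0.01 -0.03 -0.01 -0.    0.    0.  ]
3 mm/row 18.32698208506131 deg/row 0.015293570970105442
[{"dx":0.004,"dy":-0.002,"dz":0.183,"rx":-0.000,"ry":0.000,"rz":0.000,"claw":0.2},{"dx":0.004,"dy":-0.002,"dz":0.183,"rx":-0.000,"ry":0.000,"rz":0.000,"claw":0.2},{"dx":0.004,"dy":-0.003,"dz":0.183,"rx":-0.000,"ry":0.000,"rz":0.000,"claw":0.2}]
```

Emit:
{"method": "step_arm", "body": {
  "plan": [
    {"dx": 0.004, "dy": -0.002, "dz": 0.183, "rx": 0, "ry": 0, "rz": 0, "claw": 0.2},
    {"dx": 0.004, "dy": -0.002, "dz": 0.183, "rx": 0, "ry": 0, "rz": 0, "claw": 0.2},
    {"dx": 0.004, "dy": -0.003, "dz": 0.183, "rx": 0, "ry": 0, "rz": 0, "claw": 0.2},
    {"dx": 0, "dy": 0, "dz": 0, "rx": 0, "ry": 0, "rz": 0, "claw": 0.2},
    {"dx": 0, "dy": 0, "dz": 0, "rx": 0, "ry": 0, "rz": 0, "claw": 0.6},
    {"dx": 0, "dy": 0, "dz": 0, "rx": 0, "ry": 0, "rz": 0, "claw": 0.6},
    {"dx": 0, "dy": 0, "dz": 0, "rx": 0, "ry": 0, "rz": 0, "claw": 0.6}
  ],
  "grip_force": 25
}}

```text
time_s: 10.65
ee_pos: [0.5563, 0.1605, 0.1173]
eef_rot: [3.14, -0.001, 1.183]
force: [-2.2, -0.5, 7.2]
grip_width: 0.0599
grip_force: 25.0
```

```bash
python3 - <<'E'
from h import *
p,R,o=cur(); print(p,np.degrees(o["eef_rot"]),o["grip_width"],o["force"],"h",p[2]-.091)
q=np.array([p[0],p[1],p[2]+.085])
rows([.46,-.05,q[2]+.02],Rt(66.2),7,q,R,claw=.6)
E
```

```text
[0.55626183 0.16052764 0.11731106] [ 1.79890899e+02 -7.08859612e-02  6.77875598e+01] 0.0599192655611495 [-2.16614693 -0.4769357   7.19365645] h 0.026311057498206447
7 mm/row 33.19338069079525 deg/row 0.22754496292948584
[{"dx":-0.330,"dy":-0.014,"dz":-0.029,"rx":0.000,"ry":-0.000,"rz":0.003,"claw":0.6},{"dx":-0.330,"dy":-0.012,"dz":-0.029,"rx":0.000,"ry":-0.000,"rz":0.003,"claw":0.6},{"dx":-0.330,"dy":-0.011,"dz":-0.029,"rx":0.000,"ry":-0.000,"rz":0.003,"claw":0.6},{"dx":-0.331,"dy":-0.010,"dz":-0.029,"rx":0.000,"ry":-0.000,"rz":0.003,"claw":0.6},{"dx":-0.331,"dy":-0.008,"dz":-0.029,"rx":0.000,"ry":-0.000,"rz":0.003,"claw":0.6},{"dx":-0.331,"dy":-0.007,"dz":-0.029,"rx":0.000,"ry":-0.000,"rz":0.003,"claw":0.6},{"dx":-0.331,"dy":-0.006,"dz":-0.029,"rx":0.000,"ry":-0.000,"rz":0.003,"claw":0.6}]
```

Emit:
{"method": "step_arm", "body": {
  "plan": [
    {"dx": 0, "dy": 0, "dz": -0.25, "rx": 0, "ry": 0, "rz": 0, "claw": 0.6},
    {"dx": 0, "dy": 0, "dz": -0.3, "rx": 0, "ry": 0, "rz": 0, "claw": 0.6},
    {"dx": 0, "dy": 0, "dz": -0.3, "rx": 0, "ry": 0, "rz": 0, "claw": 0.6},
    {"dx": -0.33, "dy": -0.014, "dz": -0.03, "rx": 0, "ry": 0, "rz": 0.003, "claw": 0.6},
    {"dx": -0.33, "dy": -0.012, "dz": -0.03, "rx": 0, "ry": 0, "rz": 0.003, "claw": 0.6},
    {"dx": -0.33, "dy": -0.011, "dz": -0.03, "rx": 0, "ry": 0, "rz": 0.003, "claw": 0.6},
    {"dx": -0.33, "dy": -0.01, "dz": -0.03, "rx": 0, "ry": 0, "rz": 0.003, "claw": 0.6},
    {"dx": -0.33, "dy": -0.008, "dz": -0.03, "rx": 0, "ry": 0, "rz": 0.003, "claw": 0.6},
    {"dx": -0.33, "dy": -0.007, "dz": -0.03, "rx": 0, "ry": 0, "rz": 0.003, "claw": 0.6},
    {"dx": -0.33, "dy": -0.006, "dz": -0.03, "rx": 0, "ry": 0, "rz": 0.003, "claw": 0.6}
  ]
}}

```text
time_s: 11.65
ee_pos: [0.4583, -0.0505, 0.2222]
eef_rot: [3.141, -0.0, 1.15]
force: [0.2, -0.8, -1.6]
grip_width: 0.0598
grip_force: 25.0
```

Emit:
{"method": "step_arm", "body": {
  "plan": [
    {"dx": 0, "dy": 0, "dz": 0, "rx": 0, "ry": 0, "rz": 0, "claw": 0.6},
    {"dx": 0, "dy": 0, "dz": 0, "rx": 0, "ry": 0, "rz": 0, "claw": 0.6}
  ]
}}

```text
time_s: 11.85
ee_pos: [0.4591, -0.0498, 0.2222]
eef_rot: [3.141, -0.0, 1.149]
force: [0.4, 0.8, -2.7]
grip_width: 0.0599
grip_force: 25.0
```

```bash
cat >> h.py <<'E'
def held(W,p,yaw,ztop):
    tx=np.array([np.cos(yaw),np.sin(yaw)]);ty=np.array([tx[1],-tx[0]])
    q=(W[...,:2]-p[:2])*1000;a=q@tx;b=q@ty
    m=(abs(W[...,2]-ztop)<.005)&(a>-30)&(a<60)&(abs(b)<40)
    print("end",[round(float(a[m&(abs(b-b0)<3)].max()),1) for b0 in(-20,-10,0,10,20)],"sides",[(round(float(b[m&(abs(a-a0)<3)].min()),1),round(float(b[m&(abs(a-a0)<3)].max()),1)) for a0 in(20,25,30)])
E
python3 - <<'E'
from h import *
p,R,o=cur(); print(p,np.degrees(o["eef_rot"]),o["grip_width"],o["force"])
c,W=wrist(); held(W,p,o["eef_rot"][2],p[2]+.008)
rows([.4294,-.1613,.13],Rt(66.2),7,claw=.6)
E
```

```text
[ 0.45911149 -0.04978533  0.22219473] [ 1.79949678e+02 -2.00469653e-02  6.58255716e+01] 0.05987946228554549 [ 0.38556811  0.8201114  -2.72326418]
end [42.1, 42.2, 42.1, 42.0, 42.1] sides [(-29.7, 29.9), (-30.2, 29.8), (-30.2, 29.7)]
7 mm/row 21.14470292244052 deg/row 0.04512588917429916
[{"dx":-0.164,"dy":0.026,"dz":0.131,"rx":0.000,"ry":-0.000,"rz":-0.000,"claw":0.6},{"dx":-0.164,"dy":0.026,"dz":0.131,"rx":0.000,"ry":-0.000,"rz":-0.000,"claw":0.6},{"dx":-0.164,"dy":0.026,"dz":0.131,"rx":0.000,"ry":-0.000,"rz":-0.000,"claw":0.6},{"dx":-0.164,"dy":0.026,"dz":0.131,"rx":0.000,"ry":-0.000,"rz":-0.000,"claw":0.6},{"dx":-0.164,"dy":0.026,"dz":0.131,"rx":0.000,"ry":-0.000,"rz":-0.000,"claw":0.6},{"dx":-0.164,"dy":0.026,"dz":0.131,"rx":0.000,"ry":-0.000,"rz":-0.000,"claw":0.6},{"dx":-0.164,"dy":0.026,"dz":0.131,"rx":0.000,"ry":-0.000,"rz":-0.000,"claw":0.6}]
```

Emit:
{"method": "step_arm", "body": {
  "plan": [
    {"dx": -0.164, "dy": 0.026, "dz": 0.13, "rx": 0, "ry": 0, "rz": -0.001, "claw": 0.6},
    {"dx": -0.164, "dy": 0.026, "dz": 0.13, "rx": 0, "ry": 0, "rz": -0.001, "claw": 0.6},
    {"dx": -0.164, "dy": 0.026, "dz": 0.13, "rx": 0, "ry": 0, "rz": -0.001, "claw": 0.6},
    {"dx": -0.164, "dy": 0.026, "dz": 0.13, "rx": 0, "ry": 0, "rz": 0, "claw": 0.6},
    {"dx": -0.16, "dy": 0.026, "dz": 0.13, "rx": 0, "ry": 0, "rz": 0, "claw": 0.6},
    {"dx": -0.16, "dy": 0.026, "dz": 0.13, "rx": 0, "ry": 0, "rz": 0, "claw": 0.6},
    {"dx": -0.16, "dy": 0.026, "dz": 0.13, "rx": 0, "ry": 0, "rz": 0, "claw": 0.6},
    {"dx": 0, "dy": 0, "dz": 0, "rx": 0, "ry": 0, "rz": 0, "claw": 0.6},
    {"dx": 0, "dy": 0, "dz": 0, "rx": 0, "ry": 0, "rz": 0, "claw": 0.6}
  ]
}}

```text
time_s: 12.8
ee_pos: [0.4301, -0.16, 0.1307]
eef_rot: [-3.141, -0.0, 1.155]
force: [0.1, 0.7, -2.9]
grip_width: 0.0598
grip_force: 25.0
```

```bash
python3 - <<'E'
from h import *
p,R,o=cur(); print(p,np.degrees(o["eef_rot"]),o["grip_width"],o["force"])
rows([.4298,-.1604,.097],Rt(66.2),3,claw=.6)
E
```

```text
[ 0.43013269 -0.16002074  0.13073051] [-1.79975908e+02 -1.11613569e-02  6.61907478e+01] 0.059843205156119815 [ 0.11148214  0.7233755  -2.85903234]
3 mm/row 11.24476207689921 deg/row 0.009372392640053092
[{"dx":-0.002,"dy":-0.000,"dz":0.112,"rx":-0.000,"ry":-0.000,"rz":-0.000,"claw":0.6},{"dx":-0.002,"dy":-0.000,"dz":0.112,"rx":-0.000,"ry":-0.000,"rz":-0.000,"claw":0.6},{"dx":-0.002,"dy":-0.000,"dz":0.112,"rx":-0.000,"ry":-0.000,"rz":-0.000,"claw":0.6}]
```

Emit:
{"method": "step_arm", "body": {
  "plan": [
    {"dx": -0.002, "dy": 0, "dz": 0.112, "rx": 0, "ry": 0, "rz": 0, "claw": 0.6},
    {"dx": -0.002, "dy": 0, "dz": 0.112, "rx": 0, "ry": 0, "rz": 0, "claw": 0.6},
    {"dx": -0.002, "dy": 0, "dz": 0.112, "rx": 0, "ry": 0, "rz": 0, "claw": 0.6},
    {"dx": 0, "dy": 0, "dz": 0, "rx": 0, "ry": 0, "rz": 0, "claw": 0.6},
    {"dx": 0, "dy": 0, "dz": 0, "rx": 0, "ry": 0, "rz": 0, "claw": 0.6}
  ]
}}

```text
time_s: 13.3
ee_pos: [0.4294, -0.1611, 0.0968]
eef_rot: [-3.141, -0.0, 1.155]
force: [-0.1, -0.7, -1.7]
grip_width: 0.0597
grip_force: 25.0
```

```bash
python3 - <<'E'
from h import *
p,R,o=cur(); print(p,np.degrees(o["eef_rot"]),o["force"])
rows([.4298,-.1604,.0945],Rt(66.2),1,claw=.6)
E
```

```text
[ 0.42941898 -0.16109468  0.09679782] [-1.79956794e+02 -7.37907308e-04  6.61783305e+01] [-0.09001592 -0.72714952 -1.71439278]
1 mm/row 2.4305836062925295 deg/row 0.04834101416121407
[{"dx":0.008,"dy":0.001,"dz":0.023,"rx":-0.000,"ry":-0.000,"rz":-0.000,"claw":0.6}]
```

Emit:
{"method": "step_arm", "body": {
  "plan": [
    {"dx": 0.005, "dy": 0, "dz": 0.023, "rx": 0, "ry": 0, "rz": 0, "claw": 0.6},
    {"dx": 0, "dy": 0, "dz": 0, "rx": 0, "ry": 0, "rz": 0, "claw": 0.6},
    {"dx": 0, "dy": 0, "dz": 0, "rx": 0, "ry": 0, "rz": 0, "claw": 0.2},
    {"dx": 0, "dy": 0, "dz": 0, "rx": 0, "ry": 0, "rz": 0, "claw": 0.2},
    {"dx": 0, "dy": 0, "dz": 0, "rx": 0, "ry": 0, "rz": 0, "claw": 0.2},
    {"dx": 0, "dy": 0, "dz": -0.2, "rx": 0, "ry": 0, "rz": 0, "claw": 0.2},
    {"dx": 0, "dy": 0, "dz": -0.4, "rx": 0, "ry": 0, "rz": 0, "claw": 0.2},
    {"dx": 0, "dy": 0, "dz": -0.5, "rx": 0, "ry": 0, "rz": 0, "claw": 0.2},
    {"dx": 0, "dy": 0, "dz": -0.3, "rx": 0, "ry": 0, "rz": 0, "claw": 0.2}
  ]
}}

```text
time_s: 14.2
ee_pos: [0.4301, -0.161, 0.2383]
eef_rot: [3.138, 0.0, 1.155]
force: [1.4, -0.6, -0.2]
grip_width: 0.0753
grip_force: 0.0
```

```bash
python3 - <<'E'
from h import *
p,R,o=cur(); print(p,np.degrees(o["eef_rot"]),o["force"])
yb=np.radians(-19.15);ex=np.array([np.cos(yb),np.sin(yb),0]);org=np.array([.5467,.1082,0])
bar=org-.110*ex+[0,0,.125]; print("bar",bar)
# tool at tilt 40: z=(sin40*ex - cos40*z); check the sense of the tilt
R1=Rt(70.85,40); print(R1.as_matrix().round(2))
R2=Rt(70.85,-40); print(R2.as_matrix().round(2))
E
```

```text
[ 0.4300929  -0.1609854   0.23834589] [1.79790749e+02 4.15598223e-03 6.61707304e+01] [ 1.36419793 -0.62575566 -0.23335925]
bar [0.44278707 0.14428466 0.125     ]
[[ 0.33  0.72 -0.61]
 [ 0.94 -0.25  0.21]
 [ 0.   -0.64 -0.77]]
[[ 0.33  0.72  0.61]
 [ 0.94 -0.25 -0.21]
 [ 0.    0.64 -0.77]]
```

```bash
python3 - <<'E'
from h import *
rows([.405,.157,.205],Rt(70.85,-30),10,claw=.5)
E
```

```text
10 mm/row 32.07122034747575 deg/row 3.014794965451208
[{"dx":0.281,"dy":-0.152,"dz":0.033,"rx":-0.033,"ry":0.001,"rz":-0.005,"claw":0.5},{"dx":0.282,"dy":-0.151,"dz":0.026,"rx":-0.033,"ry":0.001,"rz":-0.005,"claw":0.5},{"dx":0.283,"dy":-0.150,"dz":0.018,"rx":-0.033,"ry":0.001,"rz":-0.005,"claw":0.5},{"dx":0.284,"dy":-0.148,"dz":0.011,"rx":-0.033,"ry":0.001,"rz":-0.005,"claw":0.5},{"dx":0.285,"dy":-0.146,"dz":0.004,"rx":-0.033,"ry":0.001,"rz":-0.005,"claw":0.5},{"dx":0.287,"dy":-0.144,"dz":-0.003,"rx":-0.033,"ry":0.001,"rz":-0.005,"claw":0.5},{"dx":0.288,"dy":-0.141,"dz":-0.010,"rx":-0.033,"ry":0.001,"rz":-0.005,"claw":0.5},{"dx":0.289,"dy":-0.139,"dz":-0.016,"rx":-0.033,"ry":0.001,"rz":-0.005,"claw":0.5},{"dx":0.290,"dy":-0.135,"dz":-0.023,"rx":-0.033,"ry":0.001,"rz":-0.005,"claw":0.5},{"dx":0.291,"dy":-0.132,"dz":-0.029,"rx":-0.033,"ry":0.001,"rz":-0.005,"claw":0.5}]
```

Emit:
{"method": "step_arm", "body": {
  "plan": [
    {"dx": 0.281, "dy": -0.152, "dz": 0.033, "rx": -0.033, "ry": 0.001, "rz": -0.005, "claw": 0.5},
    {"dx": 0.282, "dy": -0.151, "dz": 0.026, "rx": -0.033, "ry": 0.001, "rz": -0.005, "claw": 0.5},
    {"dx": 0.283, "dy": -0.15, "dz": 0.018, "rx": -0.033, "ry": 0.001, "rz": -0.005, "claw": 0.5},
    {"dx": 0.284, "dy": -0.148, "dz": 0.011, "rx": -0.033, "ry": 0.001, "rz": -0.005, "claw": 0.5},
    {"dx": 0.285, "dy": -0.146, "dz": 0.004, "rx": -0.033, "ry": 0.001, "rz": -0.005, "claw": 0.5},
    {"dx": 0.287, "dy": -0.144, "dz": -0.003, "rx": -0.033, "ry": 0.001, "rz": -0.005, "claw": 0.5},
    {"dx": 0.288, "dy": -0.141, "dz": -0.01, "rx": -0.033, "ry": 0.001, "rz": -0.005, "claw": 0.5},
    {"dx": 0.289, "dy": -0.139, "dz": -0.016, "rx": -0.033, "ry": 0.001, "rz": -0.005, "claw": 0.5},
    {"dx": 0.29, "dy": -0.135, "dz": -0.023, "rx": -0.033, "ry": 0.001, "rz": -0.005, "claw": 0.5},
    {"dx": 0.291, "dy": -0.132, "dz": -0.029, "rx": -0.033, "ry": 0.001, "rz": -0.005, "claw": 0.5}
  ]
}}

```text
time_s: 15.2
ee_pos: [0.4045, 0.1588, 0.2019]
eef_rot: [2.62, 0.003, 1.235]
force: [1.0, -0.4, 0.0]
grip_width: 0.0471
grip_force: 0.0
```

Emit:
{"method": "step_arm", "body": {
  "plan": [
    {"dx": 0, "dy": 0, "dz": 0, "rx": 0, "ry": 0, "rz": 0, "claw": 0.5},
    {"dx": 0, "dy": 0, "dz": 0, "rx": 0, "ry": 0, "rz": 0, "claw": 0.5}
  ]
}}

```text
time_s: 15.4
ee_pos: [0.4044, 0.1578, 0.2013]
eef_rot: [2.624, 0.005, 1.236]
force: [-0.0, 0.1, 0.5]
grip_width: 0.0466
grip_force: 0.0
```

```bash
python3 - <<'E'
from h import *
p,R,o=cur(); print(p,np.degrees(o["eef_rot"]),o["qpos"].round(2))
print((Rt(70.85,-30).inv()*R).as_rotvec(degrees=True))
c,W=wrist(); save(c,"w6"); np.savez("w6.npz",W=W,img=c["img"])
c=viewer.camera("top");Wt=cloud(c);np.savez("top2.npz",W=Wt,img=c["img"])
print("stack top",tin(Wt,near(Wt,.4298,-.161,.065),.102))
yaw=np.radians(-19.15);ex=np.array([np.cos(yaw),np.sin(yaw)]);ey=np.array([-ex[1],ex[0]]);org=np.array([.5467,.1082])
for W,img in((W,cv2.imread("pics/w6.png")[...,::-1]),(np.load("w5.npz")["W"],np.load("w5.npz")["img"])):
    hsv=cv2.cvtColor(np.ascontiguousarray(img),cv2.COLOR_RGB2HSV)
    q=(W[...,:2]-org)*1000; X=q@ex;Y=q@ey;Z=W[...,2]
    hb=(hsv[...,2]<60)&(Z>.11)&(Z<.14)&(X<-90)&(X>-130)&(abs(Y)<70)
    for y0 in(-40,-20,0,20,40):
        s=hb&(abs(Y-y0)<5)
        if s.sum()>5: print("bar",y0,np.percentile(X[s],[3,50,97]).round(1),Z[s].max().round(4))
    m=red(W,img)&(Y>110)&(Y<140); print("red",m.sum())
    if m.sum(): 
        th=np.arctan2(Z[m]*1000-85,92-X[m]);rr=np.hypot(Z[m]*1000-85,92-X[m])
        print(np.percentile(th,[1,50,99]),np.percentile(rr,[1,50,99]))
rows([.4427,.1443,.125],Rt(70.85,-30),5,claw=.5)
E
```

```text
[0.40442435 0.15779632 0.2013397 ] [150.33792251   0.30809508  70.82465874] [ 0.51 -0.1   2.1  -0.51  0.86  1.12]
[ 0.33798983 -0.2798775  -0.13127684]
stack top {'c': (429.6, -160.7), 'size': (86.4, 60.6), 'toolyaw': 66.5, 'z': 0.1023, 'n': 707}
bar -40 [-116.2 -112.7 -105.8] 0.133
bar -20 [-116.1 -113.4 -106.3] 0.1328
bar 0 [-116.1 -113.9 -106.4] 0.132
bar 20 [-116.3 -114.2 -106.6] 0.1325
bar 40 [-116.3 -114.4 -107.2] 0.1325
red 887
[0.83917653 0.87033832 0.91950767] [152.19833886 175.13238169 177.39422376]
bar -40 [-114.1 -108.8 -104.6] 0.133
bar -20 [-115.  -109.3 -104.8] 0.1327
bar 0 [-114.7 -109.  -104.5] 0.1327
bar 20 [-114.3 -109.2 -104.6] 0.1325
bar 40 [-115.1 -109.3 -104.6] 0.1332
red 611
[0.8548069  0.91842272 0.93309857] [150.93999681 174.86730002 177.07321055]
5 mm/row 17.264542796933387 deg/row 0.09232325074071071
[{"dx":0.003,"dy":-0.007,"dz":0.172,"rx":-0.001,"ry":0.001,"rz":-0.000,"claw":0.5},{"dx":0.002,"dy":-0.007,"dz":0.172,"rx":-0.001,"ry":0.001,"rz":-0.000,"claw":0.5},{"dx":0.002,"dy":-0.007,"dz":0.172,"rx":-0.001,"ry":0.001,"rz":-0.000,"claw":0.5},{"dx":0.002,"dy":-0.008,"dz":0.172,"rx":-0.001,"ry":0.001,"rz":-0.000,"claw":0.5},{"dx":0.002,"dy":-0.008,"dz":0.172,"rx":-0.001,"ry":0.001,"rz":-0.000,"claw":0.5}]
```

View pics/w6.png

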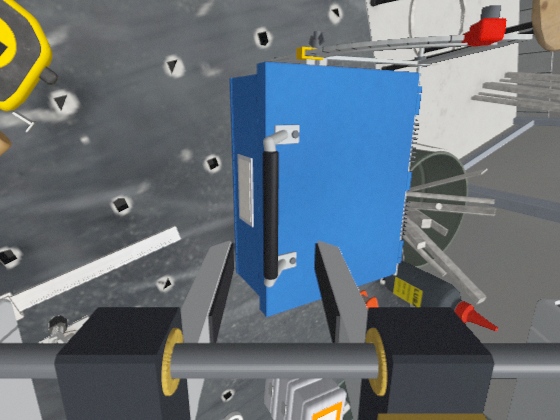

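The wrist view shows the bar at column 271, rows 150–280, centred between the fingers. The yellow index is at (312,52) and the red pointer at (487,28). The column of three is aligned within 1 mm, so I go to the bar.

Emit:
{"method": "step_arm", "body": {
  "plan": [
    {"dx": 0.002, "dy": -0.007, "dz": 0.176, "rx": -0.001, "ry": 0.001, "rz": 0, "claw": 0.5},
    {"dx": 0.002, "dy": -0.007, "dz": 0.176, "rx": -0.001, "ry": 0.001, "rz": 0, "claw": 0.5},
    {"dx": 0.002, "dy": -0.007, "dz": 0.176, "rx": -0.001, "ry": 0.001, "rz": 0, "claw": 0.5},
    {"dx": 0.002, "dy": -0.007, "dz": 0.176, "rx": -0.001, "ry": 0.001, "rz": 0, "claw": 0.5},
    {"dx": 0.002, "dy": -0.007, "dz": 0.176, "rx": -0.001, "ry": 0.001, "rz": 0, "claw": 0.5},
    {"dx": 0, "dy": 0, "dz": 0, "rx": 0, "ry": 0, "rz": 0, "claw": 0.5},
    {"dx": 0, "dy": 0, "dz": 0, "rx": 0, "ry": 0, "rz": 0, "claw": 0.5}
  ]
}}

```text
time_s: 16.2
ee_pos: [0.4437, 0.1438, 0.1238]
eef_rot: [2.615, -0.002, 1.236]
force: [-0.3, 0.3, 0.0]
grip_width: 0.0469
grip_force: 0.0
```

```bash
python3 - <<'E'
from h import *
p,R,o=cur(); print(p,np.degrees(o["eef_rot"]),o["qpos"].round(2),o["force"])
print("bar in tool (mm)",R.inv().apply(np.array([.4427,.1443,.125])-p)*1000)
for n in("w5","w6"):
    d=np.load(n+".npz");W,img=d["W"],d["img"]
    yaw=np.radians(-19.15);ex=np.array([np.cos(yaw),np.sin(yaw)]);ey=np.array([-ex[1],ex[0]]);org=np.array([.5467,.1082])
    q=(W[...,:2]-org)*1000; X=q@ex;Y=q@ey;Z=W[...,2]*1000
    m=red(W,img)&(Y>110)&(Y<145)
    th=np.arctan2(Z[m]-85,92-X[m]);rr=np.hypot(Z[m]-85,92-X[m])
    for lo in range(148,182,4):
        s=(rr>=lo)&(rr<lo+4)
        if s.sum()>2: print(n,lo,s.sum(),np.percentile(th[s],[2,50,98]).round(3),np.percentile(Y[m][s],[2,98]).round(1))
E
```

```text
[0.44374512 0.14375506 0.12380838] [ 1.49856577e+02 -9.68581047e-02  7.08078884e+01] [ 0.42  0.09  2.13 -0.63  0.63  1.22] [-0.2965744   0.29323434  0.01347606]
bar in tool (mm) [ 0.17309287 -0.41022903 -1.61584441]
w5 148 11 [0.929 0.932 0.934] [123.9 128.5]
w5 152 21 [0.92  0.932 0.935] [123.7 128.5]
w5 156 38 [0.922 0.929 0.933] [120.6 131.1]
w5 160 55 [0.918 0.928 0.932] [120.2 131.5]
w5 164 56 [0.921 0.926 0.93 ] [120.3 131.4]
w5 168 56 [0.876 0.926 0.929] [120.1 131.2]
w5 172 255 [0.855 0.9   0.928] [120.3 131.5]
w5 176 119 [0.856 0.89  0.921] [121.3 130.8]
w6 148 7 [0.838 0.841 0.853] [123.5 127.3]
w6 152 15 [0.837 0.841 0.849] [123.6 127.8]
w6 156 38 [0.839 0.844 0.899] [120.1 128.2]
w6 160 66 [0.839 0.844 0.913] [120.2 130. ]
w6 164 62 [0.841 0.845 0.91 ] [120.  130.3]
w6 168 75 [0.841 0.845 0.909] [120.  129.7]
w6 172 417 [0.844 0.876 0.919] [120.3 131.7]
w6 176 206 [0.846 0.884 0.917] [120.9 130.3]
```

```bash
python3 - <<'E'
from h import *
p,R,o=cur()
yb=np.radians(-19.15);ex=np.array([np.cos(yb),np.sin(yb),0]);ey=np.array([-ex[1],ex[0],0]);H=np.array([.5467,.1082,.085])+.092*ex
c=R.inv().apply(H-p); a=R.inv().apply(ey); print("axis",a,"hinge in tool",c)
for deg in(4.5,4.75):
    Q=Ro.from_rotvec(a*np.radians(deg)); d=c-Q.apply(c); print(deg,(d/.1).round(4),(a*deg/90).round(4))
E
```

```text
axis [ 0.9999983 -0.0014845  0.0010928] hinge in tool [0.00026808 0.15426219 0.13445657]
4.5 [ 0.0003  0.1102 -0.1169] [ 0.05   -0.0001  0.0001]
4.75 [ 0.0003  0.1166 -0.1231] [ 0.0528 -0.0001  0.0001]
```

Emit:
{"method": "step_arm", "body": {
  "plan": [
    {"dx": 0, "dy": 0, "dz": 0, "rx": 0, "ry": 0, "rz": 0, "claw": 1},
    {"dx": 0, "dy": 0, "dz": 0, "rx": 0, "ry": 0, "rz": 0, "claw": 1},
    {"dx": 0, "dy": 0, "dz": 0, "rx": 0, "ry": 0, "rz": 0, "claw": 1},
    {"dx": 0, "dy": 0, "dz": 0, "rx": 0, "ry": 0, "rz": 0, "claw": 1},
    {"dx": 0, "dy": 0, "dz": 0, "rx": 0, "ry": 0, "rz": 0, "claw": 1}
  ],
  "grip_force": 50
}}

```text
time_s: 16.7
ee_pos: [0.4435, 0.1448, 0.1235]
eef_rot: [2.615, -0.002, 1.238]
force: [0.7, -0.6, 1.1]
grip_width: 0.011
grip_force: 50.1
```

Emit:
{"method": "step_arm", "body": {
  "plan": [
    {"dx": 0, "dy": 0.054, "dz": -0.06, "rx": 0.025, "ry": 0, "rz": 0, "claw": 1},
    {"dx": 0, "dy": 0.11, "dz": -0.117, "rx": 0.05, "ry": 0, "rz": 0, "claw": 1},
    {"dx": 0, "dy": 0.11, "dz": -0.117, "rx": 0.05, "ry": 0, "rz": 0, "claw": 1},
    {"dx": 0, "dy": 0.11, "dz": -0.117, "rx": 0.05, "ry": 0, "rz": 0, "claw": 1},
    {"dx": 0, "dy": 0.11, "dz": -0.117, "rx": 0.05, "ry": 0, "rz": 0, "claw": 1},
    {"dx": 0, "dy": 0.054, "dz": -0.06, "rx": 0.025, "ry": 0, "rz": 0, "claw": 1}
  ]
}}

```text
time_s: 17.3
ee_pos: [0.472, 0.1348, 0.1978]
eef_rot: [3.012, -0.003, 1.238]
force: [-0.7, 5.2, -7.8]
grip_width: 0.0107
grip_force: 50.0
```

```bash
cat >> h.py <<'E'
YB=np.radians(-19.15);EX=np.array([np.cos(YB),np.sin(YB),0]);EY=np.array([-EX[1],EX[0],0]);ORG=np.array([.5467,.1082,0]);H=ORG+[0,0,.085]+.092*EX
def lid(p,R,off=(0,0,-.0016)):
    b=p+R.apply(off)-H; x=b@EX; return np.arctan2(b[2],-x)-np.arctan2(.040,.202), np.hypot(b[2],x), b@EY
E
python3 - <<'E'
from h import *
p,R,o=cur(); print(p,np.degrees(o["eef_rot"]),o["qpos"].round(2),o["force"],o["moment"],o["grip_width"]); print(lid(p,R))
E
```

```text
[0.47199353 0.13479896 0.19783625] [ 1.72600238e+02 -1.58861461e-01  7.09099946e+01] [ 0.24  0.13  1.79 -0.08  1.11  0.6 ] [-0.65652423  5.23538231 -7.75976138] [0.78088654 0.33775215 0.05325414] 0.010709648882950007
(np.float64(0.39286232050383024), np.float64(0.20617045525382333), np.float64(0.000615552250031792))
```

Emit:
{"method": "step_arm", "body": {
  "plan": [
    {"dx": 0, "dy": 0.054, "dz": -0.06, "rx": 0.025, "ry": 0, "rz": 0, "claw": 1},
    {"dx": 0, "dy": 0.11, "dz": -0.117, "rx": 0.05, "ry": 0, "rz": 0, "claw": 1},
    {"dx": 0, "dy": 0.11, "dz": -0.117, "rx": 0.05, "ry": 0, "rz": 0, "claw": 1},
    {"dx": 0, "dy": 0.11, "dz": -0.117, "rx": 0.05, "ry": 0, "rz": 0, "claw": 1},
    {"dx": 0, "dy": 0.11, "dz": -0.117, "rx": 0.05, "ry": 0, "rz": 0, "claw": 1},
    {"dx": 0, "dy": 0.054, "dz": -0.06, "rx": 0.025, "ry": 0, "rz": 0, "claw": 1},
    {"dx": 0, "dy": 0.054, "dz": -0.06, "rx": 0.025, "ry": 0, "rz": 0, "claw": 1},
    {"dx": 0, "dy": 0, "dz": 0, "rx": 0, "ry": 0, "rz": 0, "claw": 1},
    {"dx": 0, "dy": 0, "dz": 0, "rx": 0, "ry": 0, "rz": 0, "claw": 1}
  ]
}}

```text
time_s: 18.2
ee_pos: [0.5304, 0.1145, 0.2584]
eef_rot: [-2.84, -0.001, 1.239]
force: [-9.4, 2.4, 0.9]
grip_width: 0.0103
grip_force: 50.0
```

```bash
cat >> h.py <<'E'
def marks(W,img,n):
    hsv=cv2.cvtColor(np.ascontiguousarray(img),cv2.COLOR_RGB2HSV);h=hsv[...,0]
    q=W-ORG;X=q@EX*1000;Y=q@EY*1000;Z=W[...,2]*1000
    near=(Y>105)&(Y<150)
    for nm,m in(("red",red(W,img)&near),("yel",(h>18)&(h<34)&(hsv[...,1]>130)&(hsv[...,2]>90)&near)):
        th=np.arctan2(Z[m]-85,92-X[m]);rr=np.hypot(Z[m]-85,92-X[m])
        if m.sum()>3: print(n,nm,m.sum(),"th",np.percentile(th,[2,10,50,90,98]).round(3),"r",np.percentile(rr,[2,50,98]).round(1),"Y",np.percentile(Y[m],[2,98]).round(1))
        for lo in range(128,184,6):
            s=(rr>=lo)&(rr<lo+6)
            if s.sum()>3: print("   ",lo,s.sum(),np.percentile(th[s],[2,50,98]).round(3))
E
python3 - <<'E'
from h import *
p,R,o=cur(); print(p,np.degrees(o["eef_rot"]),o["qpos"].round(2),o["force"],o["joint_vel"].round(3)); print(lid(p,R))
c,W=wrist(); save(c,"w7"); np.savez("w7.npz",W=W,img=c["img"]); marks(W,c["img"],"w")
for n in("scene","top"):
    c=viewer.camera(n);save(c,n+"7");W=cloud(c);np.savez(n+"7.npz",W=W,img=c["img"]);marks(W,c["img"],n)
a=cv2.resize(cv2.imread("pics/scene7.png")[60:220,170:330],None,fx=3,fy=3,interpolation=cv2.INTER_CUBIC)
b=cv2.resize(cv2.imread("pics/w7.png"),(400,300)); k=np.zeros((480,800,3),np.uint8); k[:,:480]=a; k[:300,480:]=b[:,40:360]; cv2.imwrite("pics/m7.png",k)
E
```

```text
[0.53035585 0.11451562 0.25844646] [-1.62697111e+02 -8.24752587e-02  7.09631424e+01] [0.09 0.42 1.31 0.12 1.69 0.42] [-9.35724559  2.43772438  0.88243434] [ 0.005 -0.006  0.013 -0.005 -0.012 -0.   ]
(np.float64(0.8180354336979139), np.float64(0.20616664612715965), np.float64(0.0006033014949342597))
w red 1241 th [0.86  0.875 0.924 0.931 0.935] r [149.5 168.8 176.5] Y [119.9 131.1]
    146 54 [0.87  0.929 0.936]
    152 125 [0.889 0.929 0.937]
    158 235 [0.862 0.928 0.935]
    164 255 [0.868 0.926 0.934]
    170 447 [0.856 0.917 0.93 ]
    176 124 [0.86  0.895 0.926]
w yel 1356 th [-0.226 -0.203 -0.135 -0.122  0.855] r [136.7 350.2 409.4] Y [107.5 148. ]
    128 16 [0.765 0.855 0.861]
    134 28 [0.846 0.854 0.86 ]
    140 36 [0.802 0.85  0.858]
    146 12 [0.799 0.813 0.848]
scene red 54 th [0.854 0.863 0.887 0.914 0.921] r [154.  170.5 176.6] Y [118.1 135.8]
    152 7 [0.868 0.9   0.923]
    158 7 [0.864 0.886 0.911]
    164 10 [0.855 0.886 0.916]
    170 26 [0.855 0.887 0.919]
scene yel 315 th [-0.187 -0.164 -0.135 -0.127 -0.123] r [340.3 381.7 418. ] Y [105.9 145.3]
top red 46 th [0.861 0.873 0.917 0.932 0.937] r [151.6 171.5 176.3] Y [120.5 131.3]
    152 7 [0.877 0.928 0.94 ]
    158 5 [0.907 0.924 0.932]
    164 6 [0.903 0.93  0.936]
    170 25 [0.859 0.902 0.932]
top yel 258 th [-0.197 -0.153 -0.133 -0.122 -0.118] r [337.7 372.6 413.7] Y [106.5 147.8]
```

View pics/m7.png

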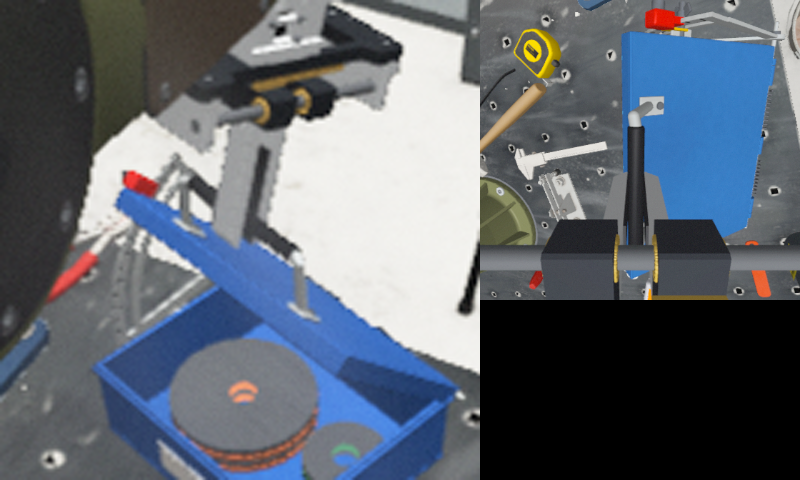

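The composite shows the lid held open with its index just below the red block (left picture, at (135,180)). I compare index and pointer numerically.

```bash
python3 - <<'E'
from h import *
for n in("w2","w5","w6","w7"):
    d=np.load(n+".npz");W,img=d["W"],d["img"]
    hsv=cv2.cvtColor(np.ascontiguousarray(img),cv2.COLOR_RGB2HSV);h=hsv[...,0]
    q=W-ORG;X=q@EX*1000;Y=q@EY*1000;Z=W[...,2]*1000
    m=(h>18)&(h<34)&(hsv[...,1]>130)&(hsv[...,2]>90)&(Y>112)&(Y<140)
    th=np.arctan2(Z-85,92-X);rr=np.hypot(Z-85,92-X)
    for lo in range(116,156,6):
        s=m&(rr>=lo)&(rr<lo+6)
        if s.sum()>3:
            print(n,lo,s.sum(),np.percentile(th[s],[5,25,50,75,95]).round(3),"tang mm",np.percentile(rr[s]*np.sin(th[s]-(0 if n!="w7" else .818)),[5,50,95]).round(1),np.percentile(Y[s],[5,95]).round(1))
E
```

```text
w2 134 9 [0.029 0.038 0.043 0.045 0.048] tang mm [3.9 5.9 6.6] [121.6 123.2]
w2 140 12 [0.028 0.032 0.035 0.038 0.042] tang mm [4.  5.  6.1] [121.7 130.1]
w2 146 31 [0.02  0.035 0.039 0.071 0.284] tang mm [ 2.9  5.9 42.2] [121.9 130. ]
w2 152 10 [-0.465  0.01   0.03   0.037  0.041] tang mm [-69.5   4.6   6.3] [122.2 132.7]
w5 128 7 [0.025 0.037 0.039 0.043 0.047] tang mm [3.3 5.1 6.3] [122.2 123.3]
w5 134 13 [0.026 0.033 0.038 0.042 0.044] tang mm [3.5 5.1 6. ] [121.5 130.4]
w5 140 17 [0.027 0.033 0.036 0.041 0.046] tang mm [3.9 5.2 6.5] [121.7 129.7]
w5 146 37 [0.027 0.033 0.038 0.042 0.285] tang mm [ 4.1  5.8 42.3] [122.1 129.9]
w5 152 6 [0.032 0.034 0.035 0.039 0.042] tang mm [4.8 5.3 6.4] [122.5 126.9]
w6 128 8 [0.032 0.034 0.038 0.041 0.044] tang mm [4.3 5.  5.8] [121.9 123.7]
w6 134 20 [0.019 0.033 0.037 0.041 0.045] tang mm [2.6 5.  6.2] [121.7 130.2]
w6 140 25 [0.028 0.033 0.035 0.041 0.043] tang mm [4.  5.1 6.1] [121.9 130.5]
w6 146 62 [-0.018  0.028  0.032  0.037  0.045] tang mm [-2.7  4.8  6.6] [121.7 130.2]
w6 152 69 [-0.018 -0.006  0.011  0.027  0.036] tang mm [-2.8  1.7  5.5] [122.2 129.7]
w7 128 16 [0.815 0.851 0.855 0.858 0.86 ] tang mm [-0.3  4.9  5.6] [121.6 124.3]
w7 134 28 [0.846 0.852 0.854 0.857 0.859] tang mm [3.8 4.9 5.6] [121.7 123.3]
w7 140 36 [0.825 0.847 0.85  0.854 0.857] tang mm [0.9 4.6 5.5] [121.5 123.3]
w7 146 12 [0.8   0.807 0.813 0.817 0.838] tang mm [-2.7 -0.8  2.9] [121.5 121.9]
```

Emit:
{"method": "step_arm", "body": {
  "plan": [
    {"dx": 0, "dy": 0.0466, "dz": -0.0517, "rx": 0.0217, "ry": 0, "rz": 0, "claw": 1},
    {"dx": 0, "dy": 0.0466, "dz": -0.0517, "rx": 0.0217, "ry": 0, "rz": 0, "claw": 1},
    {"dx": 0, "dy": 0, "dz": 0, "rx": 0, "ry": 0, "rz": 0, "claw": 1},
    {"dx": 0, "dy": 0, "dz": 0, "rx": 0, "ry": 0, "rz": 0, "claw": 1},
    {"dx": 0, "dy": 0, "dz": 0, "rx": 0, "ry": 0, "rz": 0, "claw": 1},
    {"dx": 0, "dy": 0, "dz": 0, "rx": 0, "ry": 0, "rz": 0, "claw": 1}
  ]
}}

```text
time_s: 18.95
ee_pos: [0.5416, 0.1106, 0.2654]
eef_rot: [-2.772, -0.001, 1.239]
force: [-8.2, 1.8, 1.5]
grip_width: 0.0106
grip_force: 50.0
```

```bash
python3 - <<'E'
from h import *
L=[]
for i in range(4):
    p,R,o=cur(); L.append(lid(p,R)[0]); c,W=wrist()
print(np.round(L,4),o["force"],o["joint_vel"].round(3),o["time_s"],o["grip_width"])
save(c,"w8"); np.savez("w8.npz",W=W,img=c["img"]); marks(W,c["img"],"w")
cv2.imwrite("pics/m8.png",cv2.resize(c["img"][:160,180:400,::-1],None,fx=3.5,fy=3.5,interpolation=cv2.INTER_CUBIC))
c=viewer.camera("top");W=cloud(c);print("stack",tin(W,near(W,.4298,-.161,.065),.102)); 
E
```

```text
[0.8854 0.8854 0.8854 0.8853] [-8.90667227  2.55519441  0.82774023] [0.001 0.001 0.    0.    0.    0.001] 19.1 0.010635492903579097
w red 1098 th [0.862 0.88  0.924 0.931 0.934] r [151.7 168.3 176.4] Y [119.9 131.3]
    146 26 [0.906 0.931 0.936]
    152 117 [0.884 0.929 0.938]
    158 229 [0.868 0.927 0.934]
    164 243 [0.869 0.926 0.934]
    170 392 [0.859 0.92  0.931]
    176 88 [0.863 0.895 0.925]
w yel 1319 th [-0.226 -0.203 -0.134  0.915  0.924] r [136.9 346.8 407.7] Y [107.3 148.4]
    128 11 [0.915 0.921 0.929]
    134 30 [0.911 0.921 0.932]
    140 44 [0.897 0.918 0.926]
    146 68 [0.865 0.917 0.925]
    152 27 [0.902 0.917 0.923]
stack {'c': (429.4, -161.1), 'size': (86.5, 60.0), 'toolyaw': 67.2, 'z': 0.1023, 'n': 693}
```

View pics/m8.png

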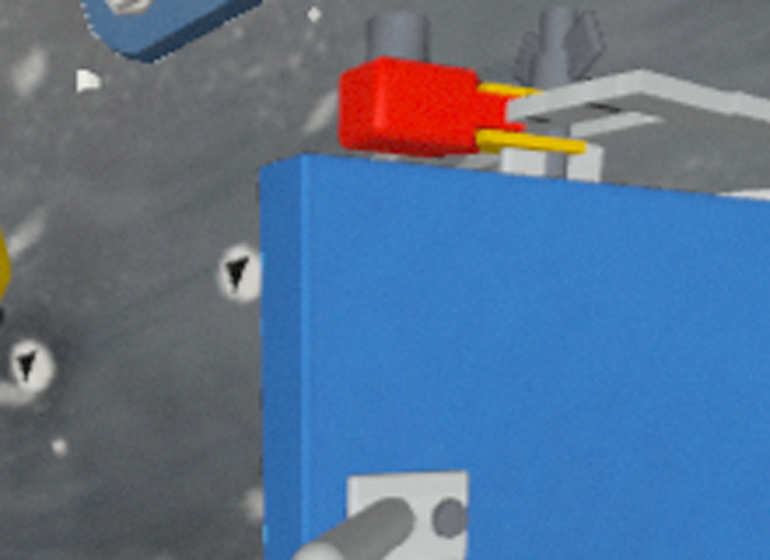

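The crop shows the yellow fork at (530,115) meeting the tip of the red block at (410,105). Lid and pointer both measure about 0.885 rad, and the column is aligned.

```bash
python3 -c "
from h import *
print(hand_in())"
```

```text
the job is handed in; nothing more can be done
None
```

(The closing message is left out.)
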